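# Load slotted masses on the spring hanger, slots staggered

### The arm

A 7-joint arm with a two-finger parallel gripper is mounted at the origin on the work surface. World frame = base frame: x ahead of the robot, y to its left, z up, the work surface at z = 0. Lengths are in m, angles in rad, forces in N, time in s.
With the tool pointing down it reaches from about 0.4 to 0.9 m from the base axis. Payload 5.5 kg.
Tool frame: the origin (TCP) lies on the centre line of the jaws, within the pads' length; the fingertips stand 25 mm ahead of it and the grasp point (between the pads) lies 6 mm ahead of it; z points along the fingers, y is the direction in which the jaws open and shut (so a half turn about z gives the same grasp; the last joint's range is limited). The gripper opens to 92 mm and grips with 3 to 60 N. Pads are 19 mm wide; open, the fingers measure 130 mm over their backs; the gripper's body (75 mm by 190 mm) begins 47 mm behind the grasp point.
Start: joints at [-0.919, 0.501, -0.427, 1.55, 0.221, 1.138, -0.21], TCP at [0.246, 0.602, 0.252] pointing down, gripper open.
Joint ranges: [-2.88, 2.88], [-0.31, 2.03], [-1.54, 1.56], [0.2, 2.42], [-1.41, 4.55], [0.19, 2.02], [-2.57, 2.57]. Speed limits (rad/s): [2.57, 2.57, 3.14, 3.14, 3.14, 3.14, 3.14].

### API

Orientations are given as a rotation vector (axis times angle).
In Python, from plant import * gives the robot as it stands.
- The arm moves only by the tool drive_tool, never from a script. Its argument "steps" is a list of rows, each an object with "linear": the shift along the tool's x, y, z in mm, a list of three; "dr": the turn, a rotation vector about the tool's x, y, z in degrees, a list of three; "claw": the closure in counts, from 0 (fully open) to 255 (shut). A call has 1 to 8 rows; each row shifts and turns the commanded pose from where the row before left it, along the tool's axes as they then stand; what a row does not reach is not made up. A row lasts 1/12 s, in which the tool goes at most 41.7 mm and 7.16 degrees, less where a joint would pass 70% of its speed; a pose out of reach is approached as far as the arm can. A call is refused whole if a number of a shift passes 41.7 or a number of a turn 7.16, either way. A call with a gripper value outside its range is refused whole. The fingers move at their own pace and stop on an object; the grip force is fixed at half the most. Time passes only in rows, so rows that do not move let the fingers close. It gives the time, the measured TCP pose, the force and the opening at its end, in the units of the state.
- get_obs(): the state, without advancing time (a new reading comes with each control period).
- read_camera(name): name is "scene" or "top" or "wrist"; returns the picture (420x560x3 uint8, red, green, blue); there is no depth.
- calibration(name): a dict with "fx", "fy", "cx", "cy" (pixels), "rvec" (rotation vector, rad) and "tvec" (3), from world to camera coordinates, as OpenCV has them. Camera axes: x right, y down, z forward; pixel columns grow to the right and rows downward; lengths in m; the calibration is good to about 2 mm. A picture is of the moment at which its call begins: read the wrist's pose just before it. calibration takes no time and is no camera call; for the wrist camera it gives the pose at the moment of the call.
- finish_job(): hands the job in, once; it reports no verdict.
The state is a dict: "clock": time; "joint_pos": joint angles; "joint_velocities": joint speeds; "joint_torque": joint torques, N m; "ee_pos": TCP position; "eef_rot": TCP orientation; "wrist_force": force on the tool from outside, world axes, zero at the start; "wrist_torque": the same for the moment, N m; "width": finger opening in m.
Only numpy, scipy, OpenCV 4.12 (cv2) and the standard library are available. Lean on these libraries where they do the work, as an engineer would, in place of code of your own. Each camera call takes 0.05 s, during which the arm holds its last target.

### The job

Load the two loose brass slotted discs, in either order, onto the weight hanger on top of the steel disc that already hangs there, so that all three lie flat round the pin. Turn each brass disc so that its slot points at least a quarter turn away from the slot of the disc directly beneath it, so that none can slide off together. Leave the beaker, flask, bottle and red box where they are.

Things in the scene. Friction and masses are not known exactly. Their poses are not given: they have to be found in the camera images.
- stand: fixed spring stand: green base 270 x 100 x 12 mm with a steel column 16 mm thick, and a spring tube beside it, up to 210 mm above the bench. Origin on the bench straight below the hanger's pin; x points from the pin to the column, 170 mm away; base from x = -30 to +240, y = -50 to +50 mm. Its place and turn on the bench vary.
- hanger (a joint): sag of the hanger in m: the hanger (blue arm under the pan, guided by the column and hung from a spring tube) only slides straight down, 0 = top stop, 0.03 = bottom stop. With the steel disc alone it rests at 0; each further disc lowers it some 3 to 6 mm (spring 500 N/m).
- pan (a point): centre of the top of the hanger's pan, an aluminium plate 44 mm across, 100 mm above the bench at the start; sinks with the hanger. A pin 8 mm thick rises to 56 mm above it, then a black head 22 mm across (wider than the slots) up to 64 mm: discs enter only from the side, below the head. Nothing else is above the pan; its arm, 16 mm wide, runs below it to the column. z up, x to the column.
- disc_base: steel flat slotted disc, diameter 60, 12 thick, about 0.24 kg; radial slot 14 wide, from the rim to 7 past the centre. Rim flats parallel to the slot, at y = +-28 (56 across, 21 long): grip there. Origin: centre of underside; z up, x to the slot's mouth. Lies loose on the pan round the pin at the start, slot pointing any way. All in mm.
- disc_a: brass flat slotted disc, diameter 60, 12 thick, about 0.24 kg; radial slot 14 wide, from the rim to 7 past the centre. Rim flats parallel to the slot, at y = +-28 (56 across, 21 long): grip there. Origin: centre of underside; z up, x to the slot's mouth. Starts flat on the bench, z up, turned any way. All in mm.
- disc_b: second brass disc, the same as disc_a.
- disc_base_mouth (a point): middle of the mouth of the steel disc's slot: at the rim, 30 mm from the disc's centre along its x, at mid thickness
- disc_a_mouth (a point): middle of the mouth of disc_a's slot, 30 mm from its centre along its x, at mid thickness
- disc_b_mouth (a point): middle of the mouth of disc_b's slot, 30 mm from its centre along its x, at mid thickness
- beaker: bystander: open glass beaker 68 mm in diameter, 70 mm tall; origin at the centre of its underside
- flask: bystander: amber conical flask with a stopper, 58 mm in diameter, 66 mm tall; origin at the centre of its underside
- wash_bottle: bystander: white bottle with red cap, 66 mm in diameter, about 170 mm tall; origin at the centre of its underside
- red_box: bystander: small red box 36 x 56 x 16 mm lying flat; origin at the centre of its underside
Mind the look-alikes: they are no part of the job. What is shaped like the disc_a but blue or pink is not meant. Several things have the shape of the disc_base; the one meant has the colours described above.

How it is judged:
By the outcome, as a careful person would: the job done as asked, in the order asked, and still so for the second after the job is handed in, with the robot touching nothing.
It also fails if it takes over 72 s, if anything falls off the work surface, if the arm or the gripper's body presses on something with over 40 N, if the wrist force passes 120 N, or if a joint passes its speed limit or range.

## Working session

There is one attempt and no reset: what is moved stays moved. The work goes in short steps, Python scripts to look and compute and a tool call to move; the robot and the scene stay as the last step left them, time stands still between calls to the robot, and variables do not carry over. Pictures are saved under pics/ and viewed, and the job is handed in when it is done.

Besides the shell and the picture viewer there is one more tool, called after "Call:" by a JSON object that holds its "name" and its "arguments", one argument or row to a line. drive_tool: Moves the arm, as the interface text tells. Its arguments: {"type":"object","properties":{"steps":{"type":"array","items":{"type":"object","properties":{"linear":{"type":"array","items":{"type":"number"}},"dr":{"type":"array","items":{"type":"number"}},"claw":{"type":"number"}}}}},"required":["steps"]}

```bash
ls; mkdir -p pics
python3 - <<'E'
from plant import *
import cv2
for n in ["scene","top"]:
    cv2.imwrite(f"pics/{n}0.png",read_camera(n)[:,:,::-1])
    print(n,calibration(n))
o=get_obs();print(o)
E
```

```text
pics
scene {'fx': 458.0649523841337, 'fy': 458.0649523841337, 'cx': 279.2170596183634, 'cy': 207.95284066135096, 'rvec': array([ 1.94184654,  1.00683202, -0.57979486]), 'tvec': array([-0.25626846, -0.16614705,  1.61976643])}
top {'fx': 415.2849689092713, 'fy': 415.2849689092713, 'cx': 284.2369405257439, 'cy': 215.07447557844225, 'rvec': array([ 2.18210047, -2.15273375,  0.08044374]), 'tvec': array([-0.04735547,  0.51221459,  1.0324248 ])}
{'clock': 0.1, 'joint_pos': array([-0.91882271,  0.50175326, -0.42683653,  1.55132423,  0.22082945,
        1.13828979, -0.21030578]), 'joint_velocities': array([ 1.23915506e-03, -1.92258606e-03, -1.58766948e-03, -3.02172417e-03,
       -4.06722829e-04, -4.08862028e-04, -3.45561078e-05]), 'joint_torque': array([-1.13873559e-02, -5.67879009e+01, -5.83819404e+00, -2.79912615e+01,
       -6.89295935e-02,  2.43269425e-02,  1.42390795e-05]), 'ee_pos': array([0.24619668, 0.60095211, 0.25079395]), 'eef_rot': array([-6.06654083e-01, -3.08207157e+00,  2.62247958e-03]), 'wrist_force': array([0.03154497, 0.41032178, 0.50561907]), 'wrist_torque': array([ 0.00399245, -0.02986912, -0.00650386]), 'width': 0.09198745707880075}
```

View pics/scene0.png

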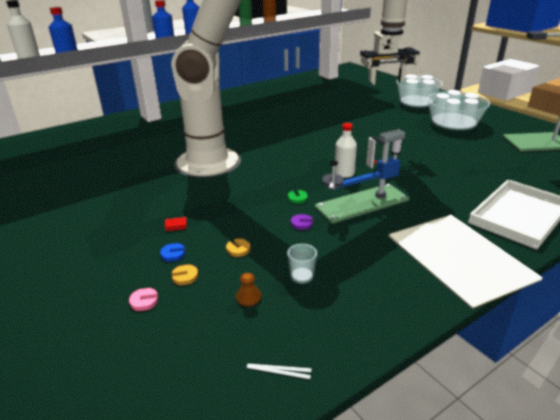

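View pics/top0.png

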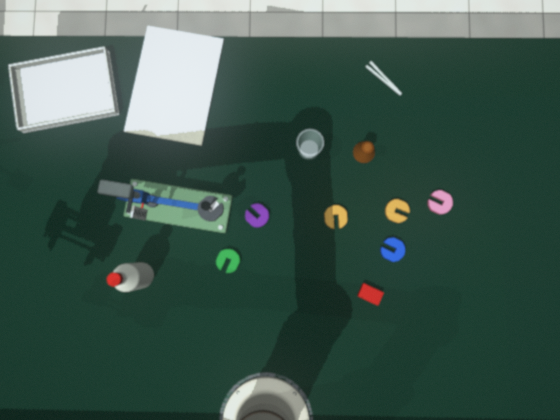

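Run:
```python
import cv2
a=cv2.imread("pics/top0.png")
cv2.imwrite("pics/t1.png",cv2.resize(a[160:310,90:270],None,fx=4.4,fy=4,interpolation=cv2.INTER_CUBIC)[:600,:800])
cv2.imwrite("pics/t2.png",cv2.resize(a[180:310,310:460],None,fx=4.5,fy=4.5,interpolation=cv2.INTER_CUBIC))
```

```text
(no output)
```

View pics/t1.png

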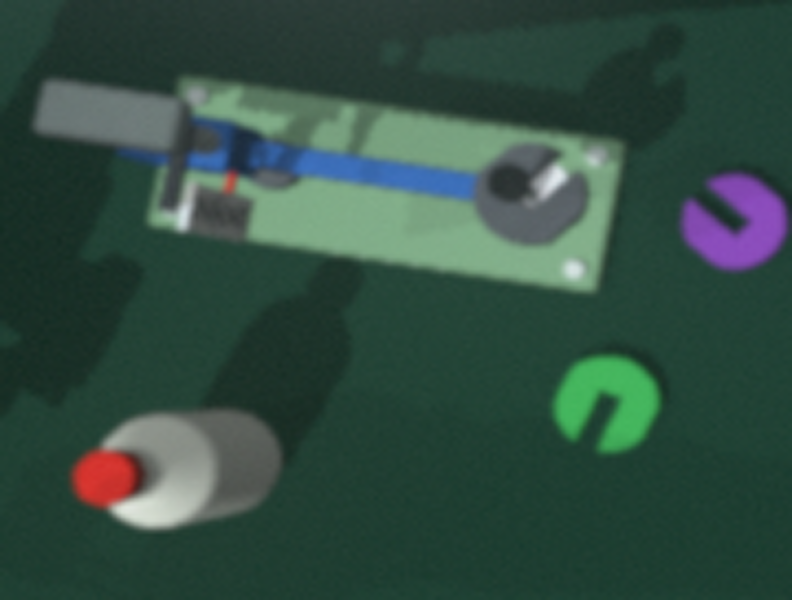

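View pics/t2.png

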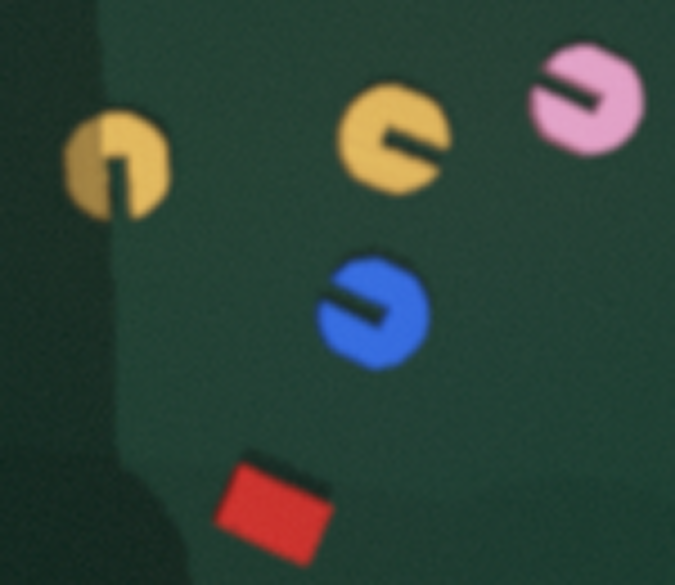

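```bash
cat > h.py <<'E'
from plant import *
import cv2, numpy as np
from scipy.spatial.transform import Rotation as R
def cam(n):
    c=calibration(n);K=np.array([[c['fx'],0,c['cx']],[0,c['fy'],c['cy']],[0,0,1.]])
    return K,cv2.Rodrigues(np.array(c['rvec']))[0],np.array(c['tvec']).reshape(3)
def unproj(n,uv,z,C=None):
    K,r,t=C or cam(n); uv=np.atleast_2d(np.array(uv,float))
    d=np.c_[uv,np.ones(len(uv))]@np.linalg.inv(K).T@r; o=-r.T@t
    return o+d*((z-o[2])/d[:,2])[:,None]
def proj(n,P,C=None):
    K,r,t=C or cam(n); q=np.atleast_2d(P)@r.T+t; q=q@K.T; return q[:,:2]/q[:,2:]
def pose():
    o=get_obs(); M=R.from_rotvec(o['eef_rot']).as_matrix(); return o,o['ee_pos'],M
def go(target,yaw):
    """print tool-frame shift (mm) and dr z (deg) to reach target with tool x at world yaw(deg), pointing down"""
    o,p,M=pose(); y=np.radians(yaw)
    T=np.array([[np.cos(y),np.sin(y),0],[np.sin(y),-np.cos(y),0],[0,0,-1]])
    print('t',round(o['clock'],2),'pos',p.round(4),'yaw',np.degrees(np.arctan2(M[1,0],M[0,0])).round(1),'w',o['width'].round(4),'F',o['wrist_force'].round(1),'j',o['joint_pos'].round(2))
    print('shift now-frame mm',(M.T@(np.array(target)-p)*1000).round(1),'final-frame',(T.T@(np.array(target)-p)*1000).round(1),'dr',np.degrees(R.from_matrix(M.T@T).as_rotvec()).round(2))
E
python3 - <<'E'
from h import *
a=cv2.imread("pics/top0.png");h=cv2.cvtColor(a,cv2.COLOR_BGR2HSV)
m=cv2.inRange(h,(10,90,60),(30,255,255));m[:170]=0;m[250:]=0
n,l,s,c=cv2.connectedComponentsWithStats(m)
C=cam("top")
for i in range(1,n):
    if s[i,4]<100: continue
    ys,xs=np.where(l==i)
    cnt=cv2.findContours((l==i).astype(np.uint8),0,1)[0][0]
    hull=cv2.convexHull(cnt); (u,v),r=cv2.minEnclosingCircle(cnt)
    mm=cv2.moments(hull);hc=np.array([mm['m10'],mm['m01']])/mm['m00']
    W=unproj("top",np.c_[xs,ys],.012,C); H=unproj("top",[hc,(u,v)],.012,C)
    d=H[0]-W.mean(0)
    print(s[i],c[i],hc,(u,v),r,'center',H.round(4),'mouth yaw',np.degrees(np.arctan2(d[1],d[0])))
o,p,M=pose();print(M.round(3),proj("top",p,C))
# stand corners from t1
pts=[(182,77),(623,142),(596,291),(149,222)]
uv=[(90+x/4.4,160+y/4.) for x,y in pts]
print(unproj("top",uv,.012,C))
for z in (.155,.164): print('head',unproj("top",[(90+512/4.4,160+183/4.)],.164,C))
print('disc',unproj("top",[(90+531/4.4,160+194/4.)],.112,C))
cv2.imwrite("pics/w0.png",read_camera("wrist")[:,:,::-1])
E
```

```text
[385 198  25  26 463] [396.42332613 210.0712743 ] [396.92401961 210.31442577] (396.9862365722656, 210.4633026123047) 12.816166877746582 center [[ 0.5297 -0.3284  0.012 ]
 [ 0.5293 -0.3286  0.012 ]] mouth yaw -116.43584637171361
[324 204  24  25 444] [335.50900901 215.70495495] [335.54702703 216.27207207] (335.56756591796875, 216.29730224609375) 12.562585830688477 center [[ 0.5124 -0.1717  0.012 ]
 [ 0.5123 -0.1718  0.012 ]] mouth yaw -175.91969804009216
[[-0.925  0.379 -0.001]
 [ 0.379  0.925 -0.002]
 [ 0.    -0.002 -1.   ]] [[-46.26855811 335.70203247]]
[[0.60227925 0.35895747 0.012     ]
 [0.56280832 0.09649766 0.012     ]
 [0.46637023 0.10978009 0.012     ]
 [0.5073637  0.3739211  0.012     ]]
head [[0.5185194  0.12965789 0.164     ]]
head [[0.5185194  0.12965789 0.164     ]]
disc [[0.51794758 0.13007464 0.112     ]]
```

View pics/w0.png

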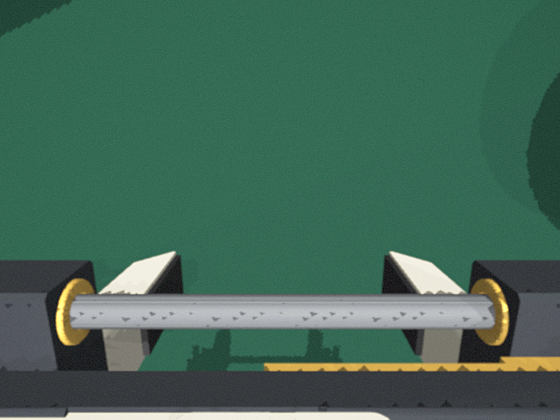

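Run:
```python
from h import *
o,p,M=pose();K,r,t=cam("wrist")
print('cam pos in tool',(M.T@(-r.T@t-p)*1000).round(1),'axes in tool',(M.T@r.T).round(2),K)
# want camera over pin: 
go([0.5186,0.10,0.33],110)
go([0.5124,-0.1718,0.12],182.5)
```

```text
cam pos in tool [  72.5   -0.2 -133.5] axes in tool [[ 0.   -0.96 -0.27]
 [ 1.    0.   -0.  ]
 [ 0.   -0.27  0.96]] [[375.04304042   0.         282.04787857]
 [  0.         375.04304042 214.36340924]
 [  0.           0.           1.        ]]Traceback (most recent call last):
  File "<stdin>", line 5, in <module>
  File "h.py", line 19, in go
    print('t',round(o['clock'],2),'pos',p.round(4),'yaw',np.degrees(np.arctan2(M[1,0],M[0,0])).round(1),'w',o['width'].round(4),'F',o['wrist_force'].round(1),'j',o['joint_pos'].round(2))
                                                                                                            ^^^^^^^^^^^^^^^^
AttributeError: 'float' object has no attribute 'round'
```

```bash
sed -i "s/o\['width'\].round(4)/round(float(o['width']),4)/" h.py
python3 - <<'E'
from h import *
go([0.5186,0.13,0.33],110)
go([0.5124,-0.1718,0.12],182.5)
E
```

```text
t 0.15 pos [0.2462 0.601  0.2509] yaw 157.7 w 0.0915 F [-0.6 -0.9 -0.3] j [-0.92  0.5  -0.43  1.55  0.22  1.14 -0.21]
shift now-frame mm [-430.6 -332.7  -78.6] final-frame [-535.8   94.9  -79.1] dr [-8.000e-02  3.000e-02  4.773e+01]
t 0.15 pos [0.2462 0.601  0.2509] yaw 157.7 w 0.0915 F [-0.6 -0.9 -0.3] j [-0.92  0.5  -0.43  1.55  0.22  1.14 -0.21]
shift now-frame mm [-539.3 -614.1  131.8] final-frame [-232.2 -783.7  130.9] dr [-8.000e-02 -2.000e-02 -2.477e+01]
```

Call:
{"name": "drive_tool", "arguments": {
  "steps": [
    {"linear": [-20, -16, -25]},
    {"linear": [-27, -21, -25]},
    {"linear": [-27, -21, -25]},
    {"linear": [-27, -21, -4]},
    {"linear": [-27, -21, 0]},
    {"linear": [-27, -21, 0]},
    {"linear": [-27, -21, 0]},
    {"linear": [-27, -21, 0]}
  ]
}}

```text
validation failed for argument at $.st...
```

Call:
{"name": "drive_tool", "arguments": {
  "steps": [
    {"linear": [-27, -21, 0]},
    {"linear": [-27, -21, 0]},
    {"linear": [-27, -21, 0]},
    {"linear": [-27, -21, 0]},
    {"linear": [-27, -21, 0]},
    {"linear": [-27, -21, 0]},
    {"linear": [-27, -21, 0]},
    {"linear": [-27, -21, 0]}
  ]
}}

```text
validation failed for argument at $.st...
```

Run:
```python
from h import *
go([0.5186,0.13,0.33],157.7)
go([0.5124,-0.1718,0.12],182.5)
C=cam("wrist")
cv2.imwrite("pics/w1.png",read_camera("wrist")[:,:,::-1])
print(proj("wrist",[[0.5186,0.13,0.164],[0.5186,0.13,0.112]],C))
np.savez("w1.npz",K=C[0],r=C[1],t=C[2])
```

```text
t 0.15 pos [0.2462 0.601  0.2509] yaw 157.7 w 0.0915 F [-0.6 -0.9 -0.3] j [-0.92  0.5  -0.43  1.55  0.22  1.14 -0.21]
shift now-frame mm [-430.6 -332.7  -78.6] final-frame [-430.7 -332.4  -79.1] dr [-0.09 -0.01  0.03]
t 0.15 pos [0.2462 0.601  0.2509] yaw 157.7 w 0.0915 F [-0.6 -0.9 -0.3] j [-0.92  0.5  -0.43  1.55  0.22  1.14 -0.21]
shift now-frame mm [-539.3 -614.1  131.8] final-frame [-232.2 -783.7  130.9] dr [-8.000e-02 -2.000e-02 -2.477e+01]
[[-76.24520523 672.64872845]
 [-31.0458862  601.82768118]]
```

View pics/w1.png

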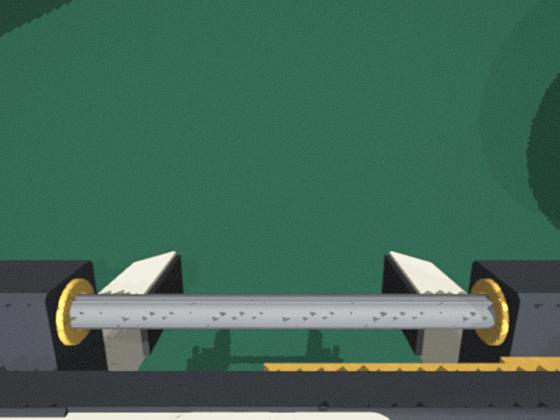

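Calls need all fields in every row.

Call:
{"name": "drive_tool", "arguments": {
  "steps": [
    {"linear": [-20, -16, -25], "dr": [0, 0, 0], "claw": 0},
    {"linear": [-27, -21, -25], "dr": [0, 0, 0], "claw": 0},
    {"linear": [-27, -21, -25], "dr": [0, 0, 0], "claw": 0},
    {"linear": [-27, -21, -4], "dr": [0, 0, 0], "claw": 0},
    {"linear": [-27, -21, 0], "dr": [0, 0, 0], "claw": 0},
    {"linear": [-27, -21, 0], "dr": [0, 0, 0], "claw": 0},
    {"linear": [-27, -21, 0], "dr": [0, 0, 0], "claw": 0},
    {"linear": [-27, -21, 0], "dr": [0, 0, 0], "claw": 0}
  ]
}}

```text
clock: 0.87
ee_pos: [0.3779, 0.3708, 0.33]
eef_rot: [0.607, 3.082, 0.0]
wrist_force: [0.2, -0.2, -0.1]
width: 0.0919
```

Call:
{"name": "drive_tool", "arguments": {
  "steps": [
    {"linear": [-27, -21, 0], "dr": [0, 0, 0], "claw": 0},
    {"linear": [-27, -21, 0], "dr": [0, 0, 0], "claw": 0},
    {"linear": [-27, -21, 0], "dr": [0, 0, 0], "claw": 0},
    {"linear": [-27, -21, 0], "dr": [0, 0, 0], "claw": 0},
    {"linear": [-27, -21, 0], "dr": [0, 0, 0], "claw": 0},
    {"linear": [-27, -21, 0], "dr": [0, 0, 0], "claw": 0},
    {"linear": [-27, -21, 0], "dr": [0, 0, 0], "claw": 0},
    {"linear": [-27, -21, 0], "dr": [0, 0, 0], "claw": 0}
  ]
}}

```text
clock: 1.53
ee_pos: [0.514, 0.1335, 0.3299]
eef_rot: [0.607, 3.082, -0.0]
wrist_force: [0.4, -0.6, -0.4]
width: 0.0919
```

Run:
```python
from h import *
go([0.5186,0.13,0.33],157.7)
go([0.5124,-0.1718,0.12],182.5)
C=cam("wrist")
cv2.imwrite("pics/w1.png",read_camera("wrist")[:,:,::-1])
print(proj("wrist",[[0.5186,0.13,0.164],[0.5186,0.13,0.112]],C))
np.savez("w1.npz",K=C[0],r=C[1],t=C[2])
```

```text
t 1.53 pos [0.514  0.1335 0.3299] yaw 157.7 w 0.0919 F [ 0.4 -0.6 -0.4] j [-0.16  0.19 -0.17  1.76  0.03  1.19  0.85]
shift now-frame mm [-5.5 -1.5 -0.1] final-frame [-5.5 -1.5 -0.1] dr [-0.    0.    0.03]
t 1.53 pos [0.514  0.1335 0.3299] yaw 157.7 w 0.0919 F [ 0.4 -0.6 -0.4] j [-0.16  0.19 -0.17  1.76  0.03  1.19  0.85]
shift now-frame mm [-114.1 -283.2  209.9] final-frame [  15.  -304.9  209.9] dr [ -0.     0.   -24.77]
[[280.69629656 208.1291514 ]
 [280.91973122 194.43531484]]
```

View pics/w1.png

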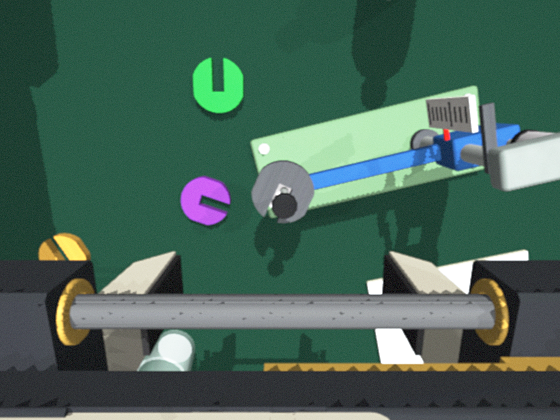

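Run:
```python
import cv2
a=cv2.imread("pics/w1.png")
cv2.imwrite("pics/w1z.png",cv2.resize(a[150:230,240:330],None,fx=7,fy=7,interpolation=cv2.INTER_CUBIC))
```

```text
(no output)
```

View pics/w1z.png

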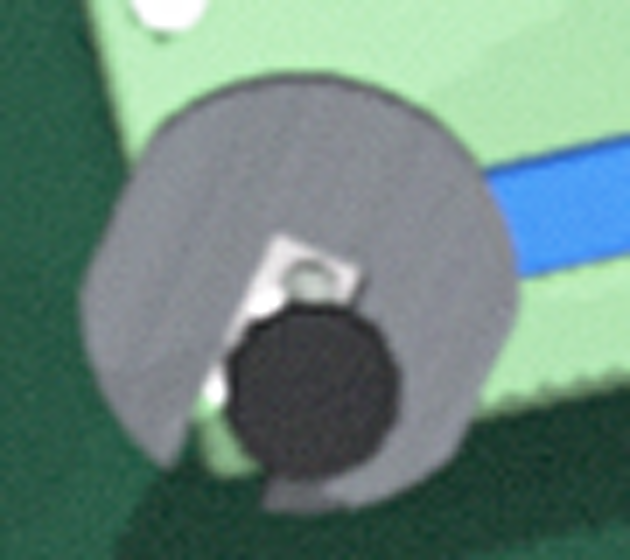

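Run:
```python
from h import *
d=np.load("w1.npz");C=(d['K'],d['r'],d['t'])
f=lambda x,y:(240+(x+.5)/7-.5,150+(y+.5)/7-.5)
print('head',unproj("",[f(313,390)],.164,C))
print('disc',unproj("",[f(300,293)],.112,C))
q=unproj("",[f(278,235),f(180,465),f(360,275),f(265,500)],.112,C);print(q)
for a,b in((0,1),(2,3)):print(np.degrees(np.arctan2(*(q[b]-q[a])[1::-1])))
```

```text
head [[0.5174797  0.13365271 0.164     ]]
disc [[0.51642387 0.13245115 0.112     ]]
[[0.50785083 0.13272571 0.112     ]
 [0.5327203  0.10775961 0.112     ]
 [0.51719956 0.14097276 0.112     ]
 [0.54188923 0.1167693  0.112     ]]
-45.111092918618674
-44.430259513093766
```

Call:
{"name": "drive_tool", "arguments": {
  "steps": [
    {"linear": [-14, -34, 0], "dr": [0, 0, 0], "claw": 0},
    {"linear": [-14, -35, 10], "dr": [0, 0, 0], "claw": 0},
    {"linear": [-14, -35, 15], "dr": [0, 0, 0], "claw": 0},
    {"linear": [-14, -35, 15], "dr": [0, 0, 0], "claw": 0},
    {"linear": [-14, -36, 15], "dr": [0, 0, 0], "claw": 0},
    {"linear": [-14, -36, 15], "dr": [0, 0, 0], "claw": 0},
    {"linear": [-15, -36, 15], "dr": [0, 0, 0], "claw": 0},
    {"linear": [-15, -36, 15], "dr": [0, 0, 0], "claw": 0}
  ]
}}

```text
clock: 2.25
ee_pos: [0.5115, -0.1712, 0.2294]
eef_rot: [0.606, 3.082, 0.0]
wrist_force: [0.6, -0.4, 0.1]
width: 0.0919
```

Call:
{"name": "drive_tool", "arguments": {
  "steps": [
    {"linear": [0, 0, 0], "dr": [0, 0, -6.2], "claw": 0},
    {"linear": [0, 0, 0], "dr": [0, 0, -6.2], "claw": 0},
    {"linear": [0, 0, 0], "dr": [0, 0, -6.2], "claw": 0},
    {"linear": [0, 0, 0], "dr": [0, 0, -6.2], "claw": 0},
    {"linear": [0, 0, 0], "dr": [0, 0, 0], "claw": 0}
  ]
}}

```text
clock: 2.67
ee_pos: [0.5117, -0.1696, 0.2297]
eef_rot: [0.075, -3.14, -0.001]
wrist_force: [-0.5, -0.2, 0.2]
width: 0.0916
```

Run:
```python
from h import *
go([0.5124,-0.1718,0.029],182.5)
C=cam("wrist")
cv2.imwrite("pics/w2.png",read_camera("wrist")[:,:,::-1])
print(proj("wrist",[[0.5124,-0.1718,0.012]],C))
np.savez("w2.npz",K=C[0],r=C[1],t=C[2])
```

```text
t 2.67 pos [ 0.5117 -0.1696  0.2297] yaw -177.3 w 0.0916 F [-0.5 -0.2  0.2] j [ 0.3   0.3  -0.03  1.86  0.01  0.98  1.88]
shift now-frame mm [ -0.7  -2.3 200.7] final-frame [ -0.6  -2.2 200.7] dr [ 0.02 -0.02  0.24]
[[279.90487905 189.69092044]]
```

View pics/w2.png

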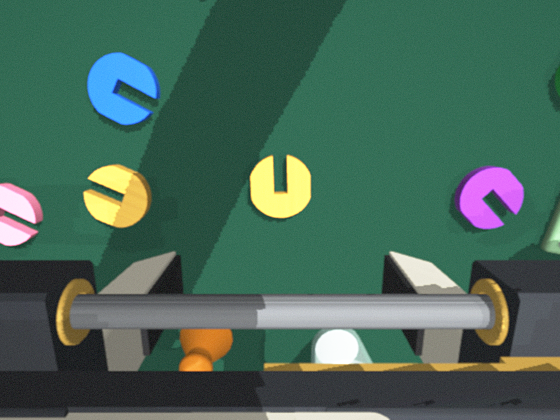

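```bash
cat >> h.py <<'E'
def discs(img,C,z,lo=(10,90,60),hi=(32,255,255),mina=800,maxa=6000,rows=(0,250)):
    h=cv2.cvtColor(img,cv2.COLOR_BGR2HSV);m=cv2.inRange(h,lo,hi);m[rows[1]:]=0;m[:rows[0]]=0
    n,l,s,c=cv2.connectedComponentsWithStats(m)
    for i in range(1,n):
        if not mina<s[i,4]<maxa: continue
        cnt=max(cv2.findContours((l==i).astype(np.uint8),0,1)[0],key=len)[:,0,:]
        W=unproj("",cnt,z,C)[:,:2].astype(np.float32); hull=cv2.convexHull(W*1000)[:,0,:]
        mo=cv2.moments(hull);hc=np.array([mo['m10'],mo['m01']])/mo['m00']
        ys,xs=np.where(l==i); cm=unproj("",np.c_[xs,ys],z,C)[:,:2].mean(0)*1000
        d=hc-cm
        print('px',c[i].round(1),'center mm',hc.round(1),'mouth',np.degrees(np.arctan2(d[1],d[0])).round(1),'minrect',cv2.minAreaRect(hull)[1:],'r',cv2.minEnclosingCircle(hull))
E
python3 - <<'E'
from h import *
d=np.load("w2.npz");C=(d['K'],d['r'],d['t'])
discs(cv2.imread("pics/w2.png"),C,.012)
E
```

```text
px [280.  187.8] center mm [ 509.3 -172. ] mouth -172.6 minrect ((61.739559173583984, 57.87004089355469), 4.745598316192627) r ((509.1202392578125, -171.71360778808594), 31.443439483642578)
px [118.2 196. ] center mm [ 526.2 -327.6] mouth -90.6 minrect ((62.6050910949707, 61.5643424987793), 69.89111328125) r ((525.7354125976562, -327.82415771484375), 33.08894729614258)
```

Call:
{"name": "drive_tool", "arguments": {
  "steps": [
    {"linear": [1.0, -2.3, 25], "dr": [0, 0, 0], "claw": 0},
    {"linear": [0, 0, 35], "dr": [0, 0, 0], "claw": 0},
    {"linear": [0, 0, 35], "dr": [0, 0, 0], "claw": 0},
    {"linear": [0, 0, 35], "dr": [0, 0, 0], "claw": 0},
    {"linear": [0, 0, 20], "dr": [0, 0, 0], "claw": 0},
    {"linear": [0, 0, 0], "dr": [0, 0, 0], "claw": 0}
  ]
}}

```text
clock: 3.22
ee_pos: [0.5073, -0.1707, 0.0755]
eef_rot: [0.065, -3.132, -0.004]
wrist_force: [-0.1, 0.0, -0.2]
width: 0.0921
```

Run:
```python
from h import *
go([0.5105,-0.172,0.029],182.7)
C=cam("wrist")
cv2.imwrite("pics/w3.png",read_camera("wrist")[:,:,::-1])
discs(cv2.imread("pics/w3.png"),C,.012,maxa=30000,rows=(0,420))
```

```text
t 3.22 pos [ 0.5073 -0.1707  0.0755] yaw -177.6 w 0.0921 F [-0.1  0.  -0.2] j [ 0.3   0.52 -0.03  1.97  0.02  0.67  1.87]
shift now-frame mm [-3.6 -1.5 46.5] final-frame [-3.2 -1.4 46.5] dr [ 0.16 -0.48 -0.34]
px [280.4 249.6] center mm [ 508.2 -171.7] mouth -173.5 minrect ((59.250911712646484, 57.21063232421875), 3.8712401390075684) r ((508.4504089355469, -171.8299560546875), 31.56584358215332)
px [ 26.9 240.3] center mm [ 509.9 -312.2] mouth 54.0 minrect ((27.94277000427246, 36.57643508911133), 2.3329195976257324) r ((509.8302917480469, -310.9204406738281), 21.065868377685547)
px [ 70.6 312.1] center mm [ 553.6 -290.7] mouth 88.3 minrect ((20.54529571533203, 46.336368560791016), 78.35115814208984) r ((553.9326171875, -290.37396240234375), 23.36507797241211)
px [493.5 311.8] center mm [543.7 -46.9] mouth -81.5 minrect ((46.509063720703125, 20.577890396118164), 16.288415908813477) r ((543.8483276367188, -47.14332580566406), 23.41922950744629)
px [427.4 365.7] center mm [580.7 -79. ] mouth -141.6 minrect ((10.64895248413086, 181.5548095703125), 2.2822000980377197) r ((583.2086791992188, -87.79878997802734), 90.79029083251953)
```

View pics/w3.png

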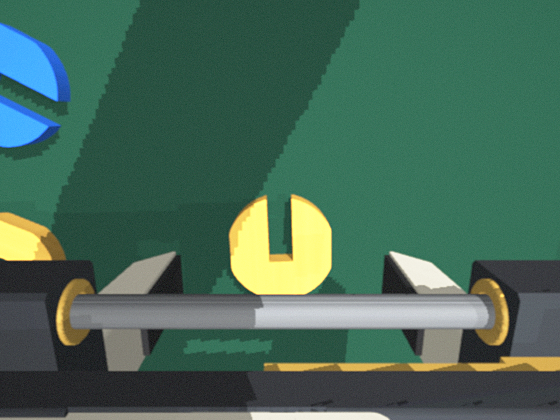

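Call:
{"name": "drive_tool", "arguments": {
  "steps": [
    {"linear": [0, 0, 20], "dr": [0, 0, 0], "claw": 0},
    {"linear": [0, 0, 10], "dr": [0, 0, 0], "claw": 0},
    {"linear": [0, 0, 0], "dr": [0, 0, 0], "claw": 0},
    {"linear": [0, 0, 0], "dr": [0, 0, 0], "claw": 0}
  ]
}}

```text
clock: 3.6
ee_pos: [0.5113, -0.1722, 0.0508]
eef_rot: [-0.068, 3.141, -0.0]
wrist_force: [0.9, -0.7, 0.3]
width: 0.0919
```

Run:
```python
from h import *
go([0.510,-0.1718,0.029],182.7)
```

```text
t 3.6 pos [ 0.5113 -0.1722  0.0508] yaw -177.5 w 0.0919 F [ 0.9 -0.7  0.3] j [ 0.3   0.56 -0.03  1.97  0.03  0.61  1.87]
shift now-frame mm [ 1.2  0.4 21.8] final-frame [ 1.2  0.4 21.8] dr [-0.01  0.02 -0.21]
```

Call:
{"name": "drive_tool", "arguments": {
  "steps": [
    {"linear": [1, 0.4, 15], "dr": [0, 0, 0], "claw": 0},
    {"linear": [0, 0, 7], "dr": [0, 0, 0], "claw": 0},
    {"linear": [0, 0, 0], "dr": [0, 0, 0], "claw": 0},
    {"linear": [0, 0, 0], "dr": [0, 0, 0], "claw": 120},
    {"linear": [0, 0, 0], "dr": [0, 0, 0], "claw": 180},
    {"linear": [0, 0, 0], "dr": [0, 0, 0], "claw": 255},
    {"linear": [0, 0, 0], "dr": [0, 0, 0], "claw": 255},
    {"linear": [0, 0, 0], "dr": [0, 0, 0], "claw": 255}
  ]
}}

```text
clock: 4.27
ee_pos: [0.5102, -0.1719, 0.0284]
eef_rot: [-0.069, 3.14, -0.0]
wrist_force: [-0.4, -0.0, 0.0]
width: 0.0627
```

Run:
```python
from h import *
go([0.510,-0.1718,0.029],182.7)
cv2.imwrite("pics/w4.png",read_camera("wrist")[:,:,::-1])
```

```text
t 4.27 pos [ 0.5102 -0.1719  0.0284] yaw -177.5 w 0.0627 F [-0.4 -0.   0. ] j [ 0.3   0.6  -0.03  1.98  0.03  0.57  1.87]
shift now-frame mm [ 0.2  0.1 -0.6] final-frame [ 0.2  0.1 -0.6] dr [-0.01  0.03 -0.18]
```

View pics/w4.png

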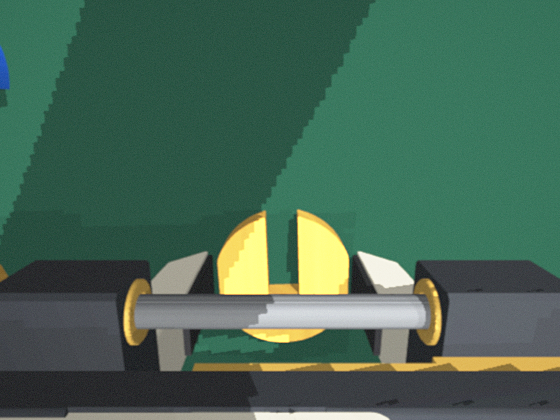

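Fingers still closing; disc centred between the pads (218–349 px).

Call:
{"name": "drive_tool", "arguments": {
  "steps": [
    {"linear": [0, 0, 0], "dr": [0, 0, 0], "claw": 255},
    {"linear": [0, 0, 0], "dr": [0, 0, 0], "claw": 255},
    {"linear": [0, 0, 0], "dr": [0, 0, 0], "claw": 255},
    {"linear": [0, 0, 0], "dr": [0, 0, 0], "claw": 255}
  ]
}}

```text
clock: 4.65
ee_pos: [0.5101, -0.1718, 0.0282]
eef_rot: [-0.069, 3.141, -0.0]
wrist_force: [0.5, 0.1, 3.2]
width: 0.0555
```

Call:
{"name": "drive_tool", "arguments": {
  "steps": [
    {"linear": [0, 0, -10], "dr": [0, 0, 0], "claw": 255},
    {"linear": [0, 0, -20], "dr": [0, 0, 0], "claw": 255},
    {"linear": [0, 0, -35], "dr": [0, 0, 0], "claw": 255},
    {"linear": [0, 0, -35], "dr": [0, 0, 0], "claw": 255},
    {"linear": [0, 0, -20], "dr": [0, 0, 0], "claw": 255},
    {"linear": [0, 0, -5], "dr": [0, 0, 0], "claw": 255}
  ]
}}

```text
clock: 5.15
ee_pos: [0.5121, -0.1726, 0.1571]
eef_rot: [-0.069, 3.135, -0.003]
wrist_force: [0.4, -0.6, -2.7]
width: 0.0555
```

Run:
```python
from h import *
go([0.5175-.1*np.cos(np.radians(81)),0.132-.1*np.sin(np.radians(81)),0.1535],81)
cv2.imwrite("pics/w5.png",read_camera("wrist")[:,:,::-1])
```

```text
t 5.15 pos [ 0.5121 -0.1726  0.1571] yaw -177.5 w 0.0555 F [ 0.4 -0.6 -2.7] j [ 0.3   0.39 -0.03  1.93  0.02  0.82  1.88]
shift now-frame mm [  1.3 206.1   3.2] final-frame [201.7 -42.4   3.6] dr [  0.22   0.37 101.51]
```

View pics/w5.png

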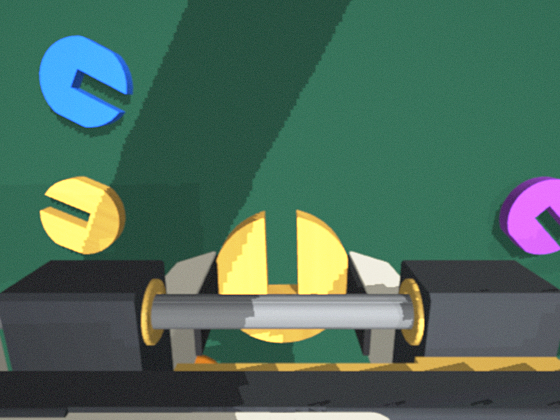

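Call:
{"name": "drive_tool", "arguments": {
  "steps": [
    {"linear": [0, 0, 0], "dr": [0, 0, 6.8], "claw": 255},
    {"linear": [0, 0, 0], "dr": [0, 0, 6.8], "claw": 255},
    {"linear": [0, 0, 0], "dr": [0, 0, 6.8], "claw": 255},
    {"linear": [0, 0, 0], "dr": [0, 0, 6.8], "claw": 255},
    {"linear": [0, 0, 0], "dr": [0, 0, 6.8], "claw": 255},
    {"linear": [0, 0, 0], "dr": [0, 0, 6.8], "claw": 255},
    {"linear": [0, 0, 0], "dr": [0, 0, 6.8], "claw": 255},
    {"linear": [0, 0, 0], "dr": [0, 0, 6.8], "claw": 255}
  ]
}}

```text
clock: 5.87
ee_pos: [0.5082, -0.1714, 0.1506]
eef_rot: [-1.381, -2.817, 0.002]
wrist_force: [0.3, 0.2, -3.1]
width: 0.0561
```

Call:
{"name": "drive_tool", "arguments": {
  "steps": [
    {"linear": [0, 0, 0], "dr": [0, 0, 6.8], "claw": 255},
    {"linear": [0, 0, 0], "dr": [0, 0, 6.8], "claw": 255},
    {"linear": [0, 0, 0], "dr": [0, 0, 6.8], "claw": 255},
    {"linear": [0, 0, 0], "dr": [0, 0, 6.8], "claw": 255},
    {"linear": [0, 0, 0], "dr": [0, 0, 6.8], "claw": 255},
    {"linear": [0, 0, 0], "dr": [0, 0, 6.8], "claw": 255},
    {"linear": [0, 0, 0], "dr": [0, 0, 6.3], "claw": 255},
    {"linear": [0, 0, 0], "dr": [0, 0, 0], "claw": 255}
  ]
}}

```text
clock: 6.53
ee_pos: [0.5083, -0.1713, 0.1508]
eef_rot: [-2.39, -2.034, 0.005]
wrist_force: [-0.9, 0.2, -2.3]
width: 0.0555
```

Run:
```python
from h import *
go([0.5175-.1*np.cos(np.radians(81)),0.132-.1*np.sin(np.radians(81)),0.155],81)
```

```text
t 6.53 pos [ 0.5083 -0.1713  0.1508] yaw 80.8 w 0.0555 F [-0.9  0.2 -2.3] j [-0.01  0.41  0.36  1.94 -0.19  0.82  0.28]
shift now-frame mm [200.9 -39.1  -4.1] final-frame [201.  -38.4  -4.2] dr [-0.23  0.03 -0.19]
```

Call:
{"name": "drive_tool", "arguments": {
  "steps": [
    {"linear": [20, -4, -3], "dr": [0, 0, 0], "claw": 255},
    {"linear": [30, -6, -2], "dr": [0, 0, 0], "claw": 255},
    {"linear": [35, -7, 0], "dr": [0, 0, 0], "claw": 255},
    {"linear": [35, -7, 0], "dr": [0, 0, 0], "claw": 255},
    {"linear": [35, -7, 0], "dr": [0, 0, 0], "claw": 255},
    {"linear": [30, -6, 0], "dr": [0, 0, 0], "claw": 255},
    {"linear": [15, -2, 0], "dr": [0, 0, 0], "claw": 255},
    {"linear": [0, 0, 0], "dr": [0, 0, 0], "claw": 255}
  ]
}}

```text
clock: 7.2
ee_pos: [0.5013, 0.0371, 0.1566]
eef_rot: [-2.375, -2.052, 0.001]
wrist_force: [0.2, -0.6, -2.1]
width: 0.0556
```

Run:
```python
from h import *
go([0.5175,0.132,0.150],81)
C=cam("wrist")
cv2.imwrite("pics/w6.png",read_camera("wrist")[:,:,::-1])
np.savez("w6.npz",K=C[0],r=C[1],t=C[2])
cv2.imwrite("pics/s6.png",read_camera("scene")[:,:,::-1])
```

```text
t 7.2 pos [0.5013 0.0371 0.1566] yaw 81.7 w 0.0556 F [ 0.2 -0.6 -2.1] j [-0.37  0.34  0.29  2.02 -0.14  0.8  -0.14]
shift now-frame mm [96.2  2.2  6.7] final-frame [96.3  1.1  6.6] dr [-0.16 -0.07  0.66]
```

View pics/w6.png

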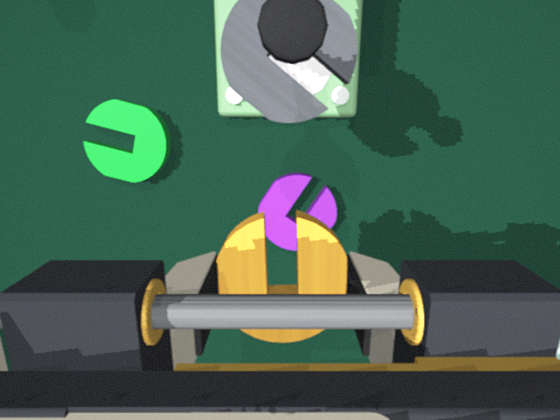

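View pics/s6.png

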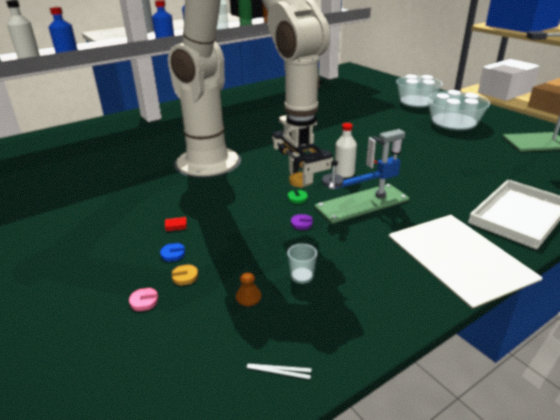

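Run:
```python
from h import *
d=np.load("w6.npz");C=(d['K'],d['r'],d['t'])
o,p,M=pose()
for nm,uv,z in(('head',(292,24),.164),('slotA',(281,240),p[2]-.0163),('slotAtip',(281.5,213),p[2]-.0163),('steel',(291,54),.112)):
    q=unproj("",[uv],z,C)[0];print(nm,q.round(4),'tool',(M.T@(q-p)*1000).round(1))
```

```text
head [0.5182 0.133  0.164 ] tool [102.1   1.   -7.2]
slotA [0.5033 0.0562 0.1406] tool [23.9 -2.  16.3]
slotAtip [0.5052 0.0678 0.1406] tool [35.8 -1.8 16.3]
steel [0.5186 0.1314 0.112 ] tool [100.6   1.8  44.8]
```

Run:
```python
from h import *
import cv2
d=np.load("w6.npz");C=(d['K'],d['r'],d['t'])
o,p,M=pose();print(p)
for nm,uv,dz in(('rimfar top',(281,342),.0163),('rimnear bottom',(281,211),.0283),('rimnear top',(281,217),.0163),('slotend bottom',(281,285),.0283)):
    q=unproj("",[uv],p[2]-dz,C)[0];print(nm,'tool',(M.T@(q-p)*1000).round(1))
a=cv2.imread("pics/w6.png");cv2.imwrite("pics/w6z.png",cv2.resize(a[195:350,200:365],None,fx=3.8,fy=3.8,interpolation=cv2.INTER_CUBIC))
```

```text
[0.501689   0.03221475 0.15689568]
rimfar top tool [-25.4  -1.7  16.3]
rimnear bottom tool [33.4 -2.1 28.3]
rimnear top tool [34.  -2.  16.3]
slotend bottom tool [-2.8 -1.9 28.3]
```

View pics/w6z.png

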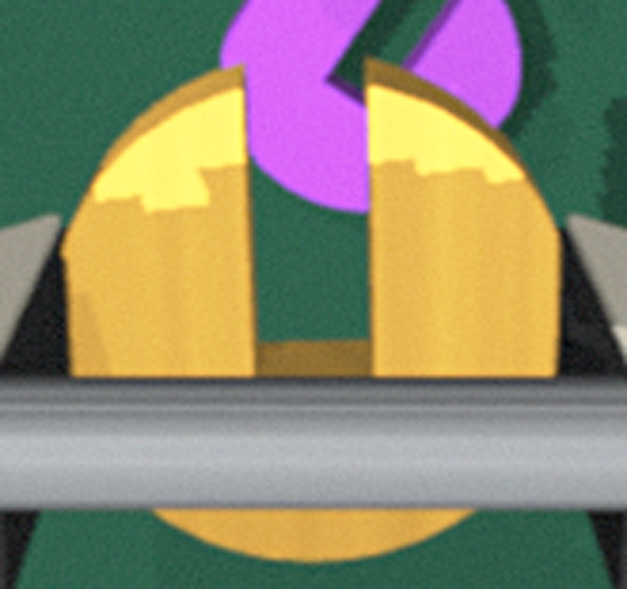

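Run:
```python
from h import *
go([0.5185,0.1325,0.150],81)
C=cam("wrist")
cv2.imwrite("pics/w7.png",read_camera("wrist")[:,:,::-1])
o,p,M=pose()
a=cv2.imread("pics/w7.png");g=cv2.cvtColor(a,6)
m=(g<60).astype(np.uint8);m[90:]=0;m[:,:230]=0;m[:,345:]=0
n,l,s,c=cv2.connectedComponentsWithStats(m)
for i in range(1,n):
    if s[i,4]>500:
        q=unproj("",[c[i]],.164,C)[0];print(s[i],c[i],q.round(4),(M.T@(q-p)*1000).round(1))
cv2.imwrite("pics/w7z.png",cv2.resize(a[:350,150:420],None,fx=1.7,fy=1.7))
```

```text
t 7.3 pos [0.5017 0.0322 0.1569] yaw 81.3 w 0.056 F [-0.4 -0.6 -2.5] j [-0.37  0.34  0.3   2.02 -0.14  0.8  -0.14]
shift now-frame mm [101.7   1.4   6.8] final-frame [101.7   0.9   6.9] dr [-0.11  0.07  0.29]
[254   0  90  72 521] [297.6487524   38.81765835] [0.5202 0.1237 0.164 ] [94.4  3.8 -7. ]
```

View pics/w7z.png

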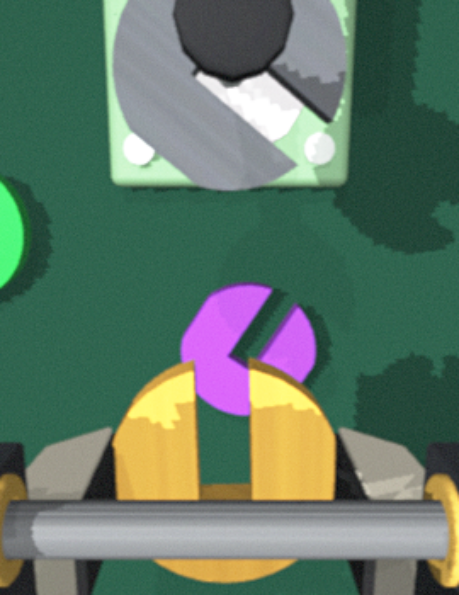

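Call:
{"name": "drive_tool", "arguments": {
  "steps": [
    {"linear": [10, 1, 3], "dr": [0, 0, 0], "claw": 255},
    {"linear": [15, 1, 3.5], "dr": [0, 0, 0], "claw": 255},
    {"linear": [15, 0, 0], "dr": [0, 0, 0], "claw": 255},
    {"linear": [10, 0, 0], "dr": [0, 0, 0], "claw": 255},
    {"linear": [0, 0, 0], "dr": [0, 0, 0], "claw": 255},
    {"linear": [0, 0, 0], "dr": [0, 0, 0], "claw": 255}
  ]
}}

```text
clock: 7.85
ee_pos: [0.5124, 0.0807, 0.1512]
eef_rot: [2.388, 2.042, -0.001]
wrist_force: [-0.5, -0.7, -2.7]
width: 0.0554
```

Run:
```python
from h import *
go([0.5185,0.1325,0.150],81)
C=cam("wrist")
cv2.imwrite("pics/w8.png",read_camera("wrist")[:,:,::-1])
a=cv2.imread("pics/w8.png")
cv2.imwrite("pics/w8z.png",cv2.resize(a[:350,150:420],None,fx=1.7,fy=1.7))
```

```text
t 7.85 pos [0.5124 0.0807 0.1512] yaw 81.1 w 0.0554 F [-0.5 -0.7 -2.7] j [-0.44  0.38  0.28  1.99 -0.14  0.8  -0.24]
shift now-frame mm [52.1 -2.   1.2] final-frame [52.1 -2.1  1.2] dr [-0.02  0.03  0.07]
```

View pics/w8z.png

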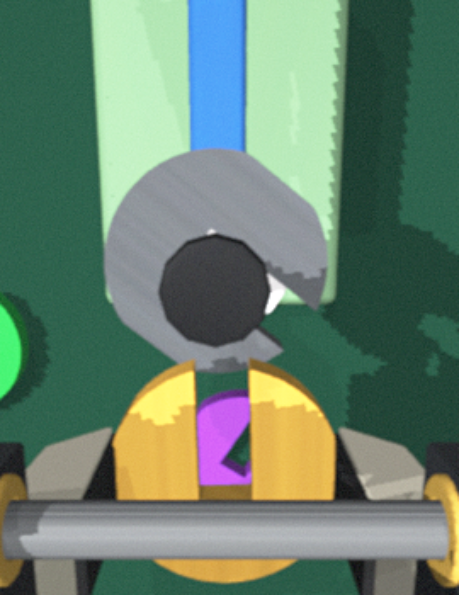

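Call:
{"name": "drive_tool", "arguments": {
  "steps": [
    {"linear": [8, -1, 0], "dr": [0, 0, 0], "claw": 255},
    {"linear": [8, -0.5, 0], "dr": [0, 0, 0], "claw": 255},
    {"linear": [8, 0, 0], "dr": [0, 0, 0], "claw": 255},
    {"linear": [0, 0, 0], "dr": [0, 0, 0], "claw": 255},
    {"linear": [0, 0, 0], "dr": [0, 0, 0], "claw": 255}
  ]
}}

```text
clock: 8.32
ee_pos: [0.5147, 0.1058, 0.1515]
eef_rot: [-2.387, -2.043, -0.0]
wrist_force: [-0.3, -0.3, -2.8]
width: 0.0558
```

```bash
cat > look.py <<'E'
from h import *
import sys
n=sys.argv[1]
go([0.5185,0.1325,0.150],81)
o,p,M=pose();C=cam("wrist")
cv2.imwrite(f"pics/{n}.png",read_camera("wrist")[:,:,::-1])
a=cv2.imread(f"pics/{n}.png")
cv2.imwrite(f"pics/{n}z.png",cv2.resize(a[:350,150:420],None,fx=1.7,fy=1.7))
np.savez(n+".npz",K=C[0],r=C[1],t=C[2],p=p,M=M)
E
python3 look.py w9
python3 - <<'E'
from h import *
d=np.load("w9.npz");C=(d['K'],d['r'],d['t'])
E
```

```text
t 8.32 pos [0.5147 0.1058 0.1515] yaw 81.1 w 0.0558 F [-0.3 -0.3 -2.8] j [-0.48  0.38  0.27  1.97 -0.14  0.81 -0.28]
shift now-frame mm [26.9 -0.3  1.5] final-frame [26.9 -0.4  1.5] dr [ 0.   -0.01  0.13]
```

View pics/w9z.png

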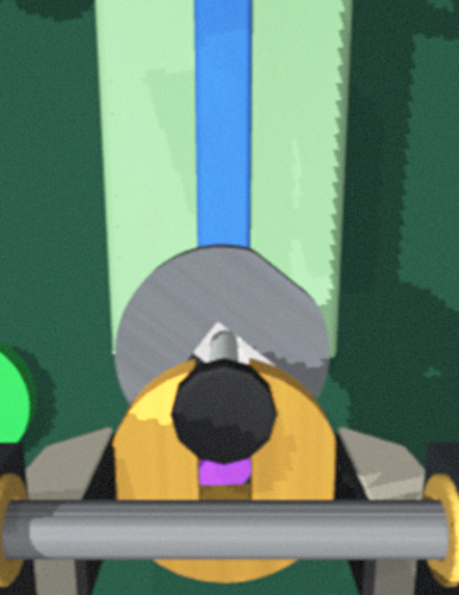

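Run:
```python
from h import *
d=np.load("w9.npz");C=(d['K'],d['r'],d['t'])
q=unproj("",[(281.8,242.3)],.164,C)[0];print(q,d['M'].T@(q-d['p'])*1000)
q=unproj("",[(281.8,342)],d['p'][2]-.0163,C)[0];print(q,d['M'].T@(q-d['p'])*1000)
q=unproj("",[(281.8,211)],d['p'][2]-.0283,C)[0];print(q,d['M'].T@(q-d['p'])*1000)
```

```text
[0.5186685  0.13393769 0.164     ] [ 28.38001293  -0.387386   -12.50560964]
[0.50957413 0.07577509 0.13518772] [-30.49608363  -0.40409883  16.29278589]
[0.51863052 0.13402371 0.12318772] [28.44951741 -0.44069167 28.30668096]
```

Call:
{"name": "drive_tool", "arguments": {
  "steps": [
    {"linear": [7, 0, 0], "dr": [0, 0, 0], "claw": 255},
    {"linear": [8, 0, 0], "dr": [0, 0, 0], "claw": 255},
    {"linear": [8, 0, 0], "dr": [0, 0, 0], "claw": 255},
    {"linear": [5, 0, 0], "dr": [0, 0, 0], "claw": 255},
    {"linear": [0, 0, 0], "dr": [0, 0, 0], "claw": 255},
    {"linear": [0, 0, 0], "dr": [0, 0, 0], "claw": 255}
  ]
}}

```text
clock: 8.87
ee_pos: [0.519, 0.1332, 0.1514]
eef_rot: [-2.387, -2.042, 0.0]
wrist_force: [-0.7, -1.1, -2.4]
width: 0.0556
```

```bash
python3 look.py w10
```

```text
t 8.87 pos [0.519  0.1332 0.1514] yaw 81.1 w 0.0556 F [-0.7 -1.1 -2.4] j [-0.52  0.4   0.26  1.94 -0.14  0.81 -0.33]
shift now-frame mm [-0.7 -0.4  1.4] final-frame [-0.7 -0.4  1.4] dr [-0.01  0.    0.1 ]
```

View pics/w10.png

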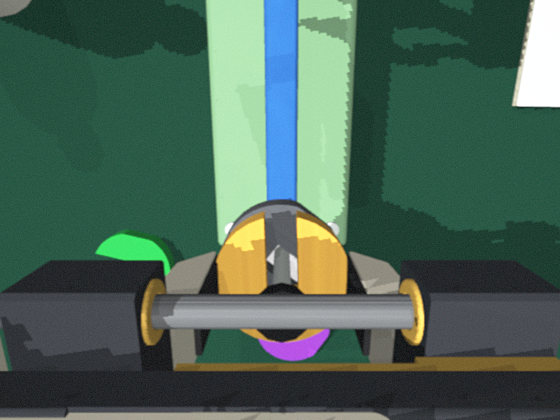

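Call:
{"name": "drive_tool", "arguments": {
  "steps": [
    {"linear": [0, 0, 5], "dr": [0, 0, 0], "claw": 255},
    {"linear": [0, 0, 5], "dr": [0, 0, 0], "claw": 255},
    {"linear": [0, 0, 3], "dr": [0, 0, 0], "claw": 255},
    {"linear": [0, 0, 0], "dr": [0, 0, 0], "claw": 255},
    {"linear": [0, 0, 0], "dr": [0, 0, 0], "claw": 255}
  ]
}}

```text
clock: 9.33
ee_pos: [0.5187, 0.1321, 0.1381]
eef_rot: [-2.389, -2.04, 0.002]
wrist_force: [-0.7, -1.1, -0.4]
width: 0.0556
```

```bash
python3 look.py w11
python3 - <<'E'
from h import *
cv2.imwrite("pics/s11.png",cv2.resize(read_camera("scene")[110:240,230:430,::-1],None,fx=4,fy=4,interpolation=cv2.INTER_CUBIC))
E
```

```text
t 9.33 pos [0.5187 0.1321 0.1381] yaw 81.0 w 0.0556 F [-0.7 -1.1 -0.4] j [-0.51  0.42  0.26  1.95 -0.15  0.79 -0.33]
shift now-frame mm [  0.4  -0.3 -11.9] final-frame [  0.4  -0.3 -11.9] dr [-0.05  0.04 -0.01]
```

View pics/s11.png

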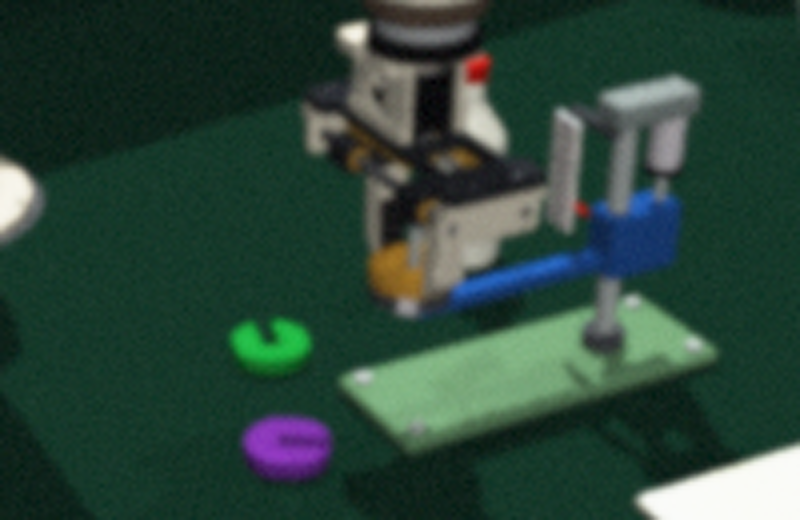

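Call:
{"name": "drive_tool", "arguments": {
  "steps": [
    {"linear": [0, 0, 2], "dr": [0, 0, 0], "claw": 255},
    {"linear": [0, 0, 0], "dr": [0, 0, 0], "claw": 255},
    {"linear": [0, 0, 0], "dr": [0, 0, 0], "claw": 0},
    {"linear": [0, 0, 0], "dr": [0, 0, 0], "claw": 0},
    {"linear": [0, 0, 0], "dr": [0, 0, 0], "claw": 0},
    {"linear": [0, 0, 0], "dr": [0, 0, 0], "claw": 0},
    {"linear": [0, 0, 0], "dr": [0, 0, 0], "claw": 0},
    {"linear": [0, 0, 0], "dr": [0, 0, 0], "claw": 0}
  ]
}}

```text
clock: 10.1
ee_pos: [0.5191, 0.1327, 0.1366]
eef_rot: [2.388, 2.041, 0.0]
wrist_force: [-0.6, 0.2, -0.9]
width: 0.0898
```

```bash
python3 look.py w12
```

```text
t 10.1 pos [0.5191 0.1327 0.1366] yaw 81.0 w 0.0898 F [-0.6  0.2 -0.9] j [-0.51  0.42  0.26  1.95 -0.15  0.78 -0.33]
shift now-frame mm [ -0.2  -0.6 -13.4] final-frame [ -0.2  -0.6 -13.4] dr [ 0.01 -0.01  0.03]
```

View pics/w12.png

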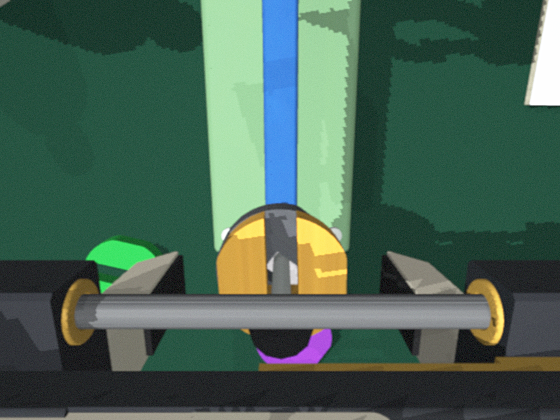

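Call:
{"name": "drive_tool", "arguments": {
  "steps": [
    {"linear": [0, 0, -10], "dr": [0, 0, 0], "claw": 0},
    {"linear": [0, 0, -25], "dr": [0, 0, 0], "claw": 0},
    {"linear": [0, 0, -30], "dr": [0, 0, 0], "claw": 0},
    {"linear": [0, 0, -30], "dr": [0, 0, 0], "claw": 0},
    {"linear": [0, 0, -15], "dr": [0, 0, 0], "claw": 0},
    {"linear": [0, 0, 0], "dr": [0, 0, 0], "claw": 0}
  ]
}}

```text
clock: 10.65
ee_pos: [0.5217, 0.1331, 0.2515]
eef_rot: [2.387, 2.039, 0.012]
wrist_force: [-0.0, 0.1, 0.2]
width: 0.0918
```

```bash
python3 look.py w13
python3 - <<'E'
from h import *
go([0.528,-0.328,.2],66)
E
```

```text
t 10.65 pos [0.5217 0.1331 0.2515] yaw 81.0 w 0.0918 F [-0.   0.1  0.2] j [-0.54  0.27  0.29  1.86 -0.09  1.02 -0.37]
shift now-frame mm [ -1.5  -3.8 101.4] final-frame [ -1.1  -3.  101.5] dr [ 0.41 -0.24  0.01]
t 10.7 pos [0.5205 0.1329 0.2492] yaw 81.0 w 0.092 F [-0.9 -0.3 -0.3] j [-0.54  0.27  0.29  1.86 -0.09  1.01 -0.37]
shift now-frame mm [-454.2   79.2   48.3] final-frame [-418.   194.4   49.2] dr [ 0.23 -0.19 15.02]
```

View pics/w13.png

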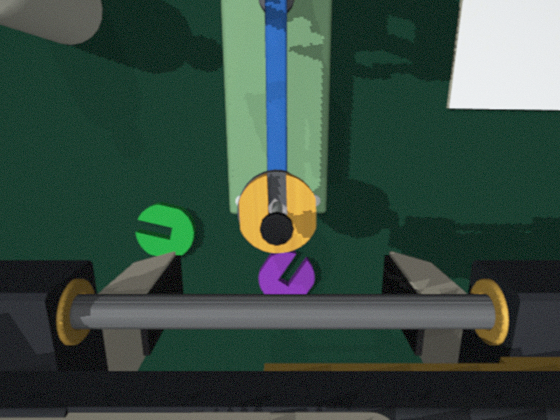

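Call:
{"name": "drive_tool", "arguments": {
  "steps": [
    {"linear": [-24, 4, 0], "dr": [0, 0, 0], "claw": 0},
    {"linear": [-35, 6, 0], "dr": [0, 0, 0], "claw": 0},
    {"linear": [-35, 6, 0], "dr": [0, 0, 0], "claw": 0},
    {"linear": [-35, 6, 0], "dr": [0, 0, 0], "claw": 0},
    {"linear": [-35, 6, 0], "dr": [0, 0, 0], "claw": 0},
    {"linear": [-35, 6, 0], "dr": [0, 0, 0], "claw": 0},
    {"linear": [-35, 6, 0], "dr": [0, 0, 0], "claw": 0},
    {"linear": [-35, 6, 0], "dr": [0, 0, 0], "claw": 0}
  ]
}}

```text
clock: 11.37
ee_pos: [0.5213, -0.1417, 0.2454]
eef_rot: [-2.387, -2.04, 0.002]
wrist_force: [0.5, -0.9, -0.5]
width: 0.0922
```

Call:
{"name": "drive_tool", "arguments": {
  "steps": [
    {"linear": [-35, 6, 0], "dr": [0, 0, 0], "claw": 0},
    {"linear": [-35, 6, 0], "dr": [0, 0, 0], "claw": 0},
    {"linear": [-35, 6, 0], "dr": [0, 0, 0], "claw": 0},
    {"linear": [-35, 6, 10], "dr": [0, 0, 0], "claw": 0},
    {"linear": [-35, 6, 10], "dr": [0, 0, 0], "claw": 0},
    {"linear": [-10, 2, 10], "dr": [0, 0, 5], "claw": 0},
    {"linear": [0, 0, 0], "dr": [0, 0, 5], "claw": 0},
    {"linear": [0, 0, 0], "dr": [0, 0, 5], "claw": 0}
  ]
}}

```text
clock: 12.03
ee_pos: [0.5231, -0.3293, 0.2139]
eef_rot: [-2.638, -1.7, 0.005]
wrist_force: [0.1, 0.1, -0.7]
width: 0.0919
```

Call:
{"name": "drive_tool", "arguments": {
  "steps": [
    {"linear": [0, 0, 0], "dr": [0, 0, 0], "claw": 0},
    {"linear": [0, 0, 0], "dr": [0, 0, 0], "claw": 0}
  ]
}}

```text
clock: 12.2
ee_pos: [0.5246, -0.3276, 0.2153]
eef_rot: [-2.631, -1.714, 0.002]
wrist_force: [-0.1, 0.1, 0.2]
width: 0.092
```

```bash
python3 look.py w14
python3 - <<'E'
from h import *
go([0.528,-0.328,.2],66)
d=np.load("w14.npz");C=(d['K'],d['r'],d['t'])
discs(cv2.imread("pics/w14.png"),C,.012)
E
```

```text
t 12.2 pos [ 0.5246 -0.3276  0.2153] yaw 66.2 w 0.092 F [-0.1  0.1  0.2] j [ 0.12  0.49  0.53  1.69 -0.28  1.03  0.33]
shift now-frame mm [ 418.5 -191.3   65.6] final-frame [453.5 -78.   65.3] dr [ -0.13  -0.   -14.83]
t 12.25 pos [ 0.5249 -0.3275  0.2157] yaw 66.2 w 0.092 F [ 0.3 -0.9  0. ] j [ 0.12  0.49  0.53  1.69 -0.28  1.03  0.33]
shift now-frame mm [ 0.8  3.  15.6] final-frame [ 0.8  3.  15.7] dr [-0.09  0.    0.21]
px [417.5  26.9] center mm [ 680.1 -247.2] mouth -114.9 minrect ((46.42178726196289, 66.27275085449219), 66.16897583007812) r ((684.4288330078125, -244.63804626464844), 34.660884857177734)
px [286.1 188.2] center mm [ 527.2 -328.9] mouth -112.7 minrect ((60.77496337890625, 58.31483840942383), 68.36683654785156) r ((527.391357421875, -328.9977722167969), 31.361055374145508)
```

View pics/w14.png

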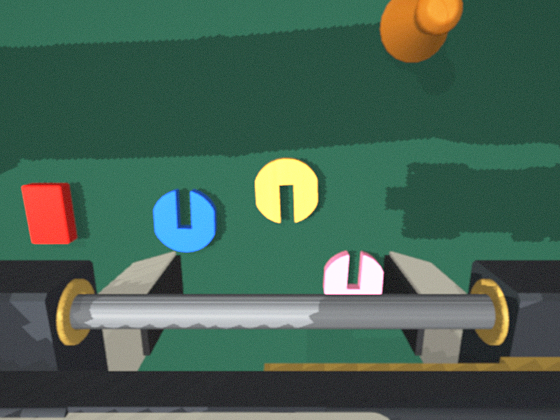

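Call:
{"name": "drive_tool", "arguments": {
  "steps": [
    {"linear": [-0.4, 2.8, 20], "dr": [0, 0, -1], "claw": 50},
    {"linear": [0, 0, 35], "dr": [0, 0, 0], "claw": 50},
    {"linear": [0, 0, 35], "dr": [0, 0, 0], "claw": 50},
    {"linear": [0, 0, 30], "dr": [0, 0, 0], "claw": 50},
    {"linear": [0, 0, 20], "dr": [0, 0, 0], "claw": 50},
    {"linear": [0, 0, 10], "dr": [0, 0, 0], "claw": 50},
    {"linear": [0, 0, 0], "dr": [0, 0, 0], "claw": 50},
    {"linear": [0, 0, 0], "dr": [0, 0, 0], "claw": 50}
  ]
}}

```text
clock: 12.92
ee_pos: [0.5278, -0.3297, 0.0668]
eef_rot: [2.618, 1.736, -0.0]
wrist_force: [0.2, -0.1, 0.9]
width: 0.0736
```

```bash
python3 look.py w15
python3 - <<'E'
from h import *
go([0.5273,-0.329,.029],67)
d=np.load("w15.npz");C=(d['K'],d['r'],d['t'])
discs(cv2.imread("pics/w15.png"),C,.012,maxa=30000,rows=(0,290))
E
```

```text
t 12.92 pos [ 0.5278 -0.3297  0.0668] yaw 67.1 w 0.0736 F [ 0.2 -0.1  0.9] j [ 0.2   0.68  0.44  1.77 -0.39  0.78  0.43]
shift now-frame mm [ 422.1 -188.5  -83.2] final-frame [455.  -81.5 -83.2] dr [ 0.000e+00  1.000e-02 -1.391e+01]
t 12.97 pos [ 0.5285 -0.3302  0.0678] yaw 67.1 w 0.0738 F [ 0.6 -0.8 -0.2] j [ 0.2   0.68  0.44  1.77 -0.39  0.78  0.43]
shift now-frame mm [ 0.6 -1.7 38.8] final-frame [ 0.6 -1.6 38.8] dr [0.11 0.02 0.07]
px [512.3  10.6] center mm [ 668.3 -264.1] mouth -92.4 minrect ((10.636270523071289, 43.156612396240234), 67.11133575439453) r ((668.767333984375, -260.816650390625), 21.612377166748047)
px [280.9 239.4] center mm [ 528.1 -326.8] mouth -112.7 minrect ((55.748558044433594, 57.4955940246582), 67.13346862792969) r ((527.5968627929688, -328.24420166015625), 31.45482635498047)
```

View pics/w15.png

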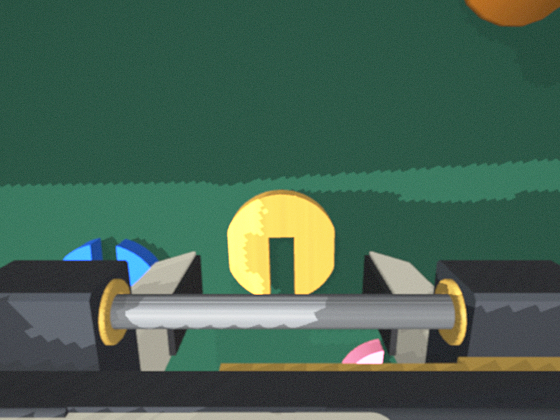

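Call:
{"name": "drive_tool", "arguments": {
  "steps": [
    {"linear": [0.5, 0, 18], "dr": [0, 0, 0], "claw": 50},
    {"linear": [0, 0, 15], "dr": [0, 0, 0], "claw": 50},
    {"linear": [0, 0, 5.5], "dr": [0, 0, 0], "claw": 50},
    {"linear": [0, 0, 0], "dr": [0, 0, 0], "claw": 50},
    {"linear": [0, 0, 0], "dr": [0, 0, 0], "claw": 50}
  ]
}}

```text
clock: 13.38
ee_pos: [0.5278, -0.3292, 0.0281]
eef_rot: [-2.619, -1.734, 0.0]
wrist_force: [0.3, 0.2, 1.0]
width: 0.0738
```

```bash
python3 look.py w16
```

```text
t 13.38 pos [ 0.5278 -0.3292  0.0281] yaw 67.0 w 0.0738 F [0.3 0.2 1. ] j [ 0.22  0.74  0.41  1.77 -0.42  0.71  0.45]
shift now-frame mm [ 421.4 -188.8 -121.8] final-frame [ 454.6  -81.4 -121.9] dr [-1.000e-02 -0.000e+00 -1.397e+01]
```

View pics/w16.png

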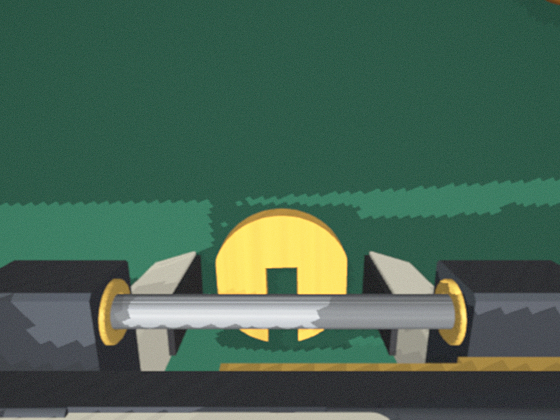

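Call:
{"name": "drive_tool", "arguments": {
  "steps": [
    {"linear": [0, 0, 0], "dr": [0, 0, 0], "claw": 120},
    {"linear": [0, 0, 0], "dr": [0, 0, 0], "claw": 255},
    {"linear": [0, 0, 0], "dr": [0, 0, 0], "claw": 255},
    {"linear": [0, 0, 0], "dr": [0, 0, 0], "claw": 255},
    {"linear": [0, 0, 0], "dr": [0, 0, 0], "claw": 255},
    {"linear": [0, 0, 0], "dr": [0, 0, 0], "claw": 255},
    {"linear": [0, 0, 0], "dr": [0, 0, 0], "claw": 255}
  ]
}}

```text
clock: 14.02
ee_pos: [0.528, -0.3292, 0.0285]
eef_rot: [2.619, 1.734, 0.001]
wrist_force: [-2.5, 0.7, 6.3]
width: 0.0557
```

Run:
```python
from h import *
go([0.5273,-0.329,.029],67)
P=np.array([.519,.133]);u=np.array([np.cos(np.radians(81.2)),np.sin(np.radians(81.2))]);v=np.array([-u[1],u[0]])
def st(q): return np.r_[(q[:2]-P)@u,(q[:2]-P)@v].round(3)
C=cam("top")
for x,y in((250,240),(250,195),(185,190),(230,185),(183,100),(130,640//4)):
    for z in(.1,.15,.2):
        print((x,y),z,st(unproj("",[(90+x/4.4,160+y/4.)],z,C)[0]))
d=np.load("w1.npz");C=(d['K'],d['r'],d['t'])
print('wrist')
for uv in((428,98),(428,125),(476,130),(484,105),(437,137)):
    for z in(.1,.15,.2): print(uv,z,st(unproj("",[uv],z,C)[0]))
```

```text
t 14.02 pos [ 0.528  -0.3292  0.0285] yaw 67.0 w 0.0557 F [-2.5  0.7  6.3] j [ 0.22  0.74  0.41  1.77 -0.42  0.71  0.45]
shift now-frame mm [-0.1 -0.8 -0.5] final-frame [-0.1 -0.8 -0.5] dr [ 0.03 -0.01  0.03]
(250, 240) 0.1 [0.144 0.052]
(250, 240) 0.15 [0.126 0.053]
(250, 240) 0.2 [0.108 0.054]
(250, 195) 0.1 [0.149 0.025]
(250, 195) 0.15 [0.131 0.028]
(250, 195) 0.2 [0.113 0.03 ]
(185, 190) 0.1 [0.184 0.028]
(185, 190) 0.15 [0.164 0.03 ]
(185, 190) 0.2 [0.144 0.033]
(230, 185) 0.1 [0.161 0.021]
(230, 185) 0.15 [0.142 0.024]
(230, 185) 0.2 [0.123 0.026]
(183, 100) 0.1 [ 0.196 -0.024]
(183, 100) 0.15 [ 0.176 -0.02 ]
(183, 100) 0.2 [ 0.155 -0.015]
(130, 160) 0.1 [0.217 0.016]
(130, 160) 0.15 [0.196 0.019]
(130, 160) 0.2 [0.174 0.021]
wrist
(428, 98) 0.1 [0.15  0.055]
(428, 98) 0.15 [0.132 0.057]
(428, 98) 0.2 [0.113 0.06 ]
(428, 125) 0.1 [0.147 0.03 ]
(428, 125) 0.15 [0.129 0.037]
(428, 125) 0.2 [0.111 0.043]
(476, 130) 0.1 [0.19  0.015]
(476, 130) 0.15 [0.166 0.023]
(476, 130) 0.2 [0.143 0.032]
(484, 105) 0.1 [0.2   0.036]
(484, 105) 0.15 [0.175 0.042]
(484, 105) 0.2 [0.149 0.047]
(437, 137) 0.1 [0.154 0.017]
(437, 137) 0.15 [0.135 0.025]
(437, 137) 0.2 [0.116 0.033]
```

Call:
{"name": "drive_tool", "arguments": {
  "steps": [
    {"linear": [0, 0, -10], "dr": [0, 0, 0], "claw": 255},
    {"linear": [0, 0, -25], "dr": [0, 0, 0], "claw": 255},
    {"linear": [0, 0, -35], "dr": [0, 0, 0], "claw": 255},
    {"linear": [0, 0, -35], "dr": [0, 0, 0], "claw": 255},
    {"linear": [0, 0, -35], "dr": [0, 0, 0], "claw": 255},
    {"linear": [0, 0, -35], "dr": [0, 0, 0], "claw": 255},
    {"linear": [0, 0, -20], "dr": [0, 0, -5], "claw": 255},
    {"linear": [0, 0, 0], "dr": [0, 0, -6.5], "claw": 255}
  ]
}}

```text
clock: 14.68
ee_pos: [0.5301, -0.331, 0.229]
eef_rot: [2.422, 1.987, 0.005]
wrist_force: [0.2, -1.4, -2.2]
width: 0.0556
```

Call:
{"name": "drive_tool", "arguments": {
  "steps": [
    {"linear": [0, 0, 0], "dr": [0, 0, -6.5], "claw": 255},
    {"linear": [0, 0, 0], "dr": [0, 0, -6.5], "claw": 255},
    {"linear": [0, 0, 0], "dr": [0, 0, -6.5], "claw": 255},
    {"linear": [0, 0, 0], "dr": [0, 0, -6.5], "claw": 255},
    {"linear": [0, 0, 0], "dr": [0, 0, -6.5], "claw": 255},
    {"linear": [0, 0, 0], "dr": [0, 0, -6.5], "claw": 255},
    {"linear": [0, 0, 0], "dr": [0, 0, -6.5], "claw": 255},
    {"linear": [0, 0, 0], "dr": [0, 0, -6.5], "claw": 255}
  ]
}}

```text
clock: 15.35
ee_pos: [0.5272, -0.3289, 0.2227]
eef_rot: [-1.307, -2.856, 0.0]
wrist_force: [0.8, -1.1, -2.2]
width: 0.0557
```

Call:
{"name": "drive_tool", "arguments": {
  "steps": [
    {"linear": [0, 0, 0], "dr": [0, 0, -6.5], "claw": 255},
    {"linear": [0, 0, 0], "dr": [0, 0, -6.5], "claw": 255},
    {"linear": [0, 0, 0], "dr": [0, 0, -6.5], "claw": 255},
    {"linear": [0, 0, 0], "dr": [0, 0, 0], "claw": 255},
    {"linear": [0, 0, 0], "dr": [0, 0, 0], "claw": 255}
  ]
}}

```text
clock: 15.77
ee_pos: [0.5274, -0.3291, 0.2228]
eef_rot: [-0.818, -3.033, -0.0]
wrist_force: [0.1, 0.3, -2.4]
width: 0.0559
```

```bash
python3 look.py w17;  python3 - <<'E'
from h import *
go([0.467,0.163,.22],150)
E
```

```text
t 15.77 pos [ 0.5274 -0.3291  0.2228] yaw 149.8 w 0.0559 F [ 0.1  0.3 -2.4] j [ 0.35  0.45  0.21  1.67 -0.11  1.03  1.65]
shift now-frame mm [239.8 394.5  73. ] final-frame [454.6 -81.   72.8] dr [-2.00e-02 -3.00e-02  6.88e+01]
t 15.82 pos [ 0.5275 -0.3291  0.2228] yaw 149.8 w 0.0556 F [-0.4  0.  -1.2] j [ 0.35  0.45  0.22  1.67 -0.11  1.03  1.65]
shift now-frame mm [299.8 394.9   3. ] final-frame [298.4 395.9   2.8] dr [ 0.   -0.03 -0.2 ]
```

View pics/w17.png

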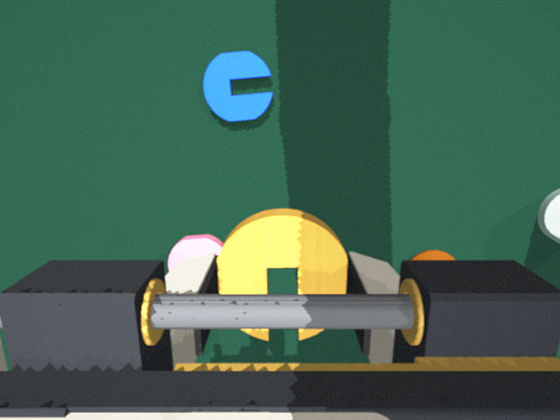

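Call:
{"name": "drive_tool", "arguments": {
  "steps": [
    {"linear": [12, 16, 0], "dr": [0, 0, 0], "claw": 255},
    {"linear": [20, 26, 0], "dr": [0, 0, 0], "claw": 255},
    {"linear": [20, 26, 0], "dr": [0, 0, 0], "claw": 255},
    {"linear": [20, 26, 0], "dr": [0, 0, 0], "claw": 255},
    {"linear": [20, 26, 0], "dr": [0, 0, 0], "claw": 255},
    {"linear": [20, 26, 0], "dr": [0, 0, 0], "claw": 255},
    {"linear": [20, 26, 0], "dr": [0, 0, 0], "claw": 255},
    {"linear": [20, 26, 0], "dr": [0, 0, 0], "claw": 255}
  ]
}}

```text
clock: 16.48
ee_pos: [0.4946, -0.0802, 0.2231]
eef_rot: [0.817, 3.033, 0.0]
wrist_force: [0.2, 0.3, -2.1]
width: 0.0556
```

Call:
{"name": "drive_tool", "arguments": {
  "steps": [
    {"linear": [20, 26, 0], "dr": [0, 0, 0], "claw": 255},
    {"linear": [20, 26, 0], "dr": [0, 0, 0], "claw": 255},
    {"linear": [20, 26, 0], "dr": [0, 0, 0], "claw": 255},
    {"linear": [20, 26, 0], "dr": [0, 0, 0], "claw": 255},
    {"linear": [20, 26, 0], "dr": [0, 0, 0], "claw": 255},
    {"linear": [20, 26, 0], "dr": [0, 0, 0], "claw": 255},
    {"linear": [20, 26, 0], "dr": [0, 0, 0], "claw": 255},
    {"linear": [10, 14, 0], "dr": [0, 0, 0], "claw": 255}
  ]
}}

```text
clock: 17.15
ee_pos: [0.4619, 0.1676, 0.2233]
eef_rot: [-0.811, -3.035, -0.003]
wrist_force: [0.2, 0.4, -2.4]
width: 0.0558
```

Call:
{"name": "drive_tool", "arguments": {
  "steps": [
    {"linear": [15, 12, 0], "dr": [0, 0, 0], "claw": 255},
    {"linear": [0, 0, 0], "dr": [0, 0, 0], "claw": 255},
    {"linear": [0, 0, 0], "dr": [0, 0, 0], "claw": 255}
  ]
}}

```text
clock: 17.4
ee_pos: [0.4556, 0.1819, 0.223]
eef_rot: [-0.812, -3.035, 0.0]
wrist_force: [0.6, -1.6, -1.8]
width: 0.0556
```

```bash
python3 look.py w18;  python3 - <<'E'
from h import *
go([0.467,0.163,.157],150)
C=cam("top")
a=read_camera("top")[:,:,::-1]
cv2.imwrite("pics/t18.png",cv2.resize(a[140:310,90:270],None,fx=3.5,fy=3.5,interpolation=cv2.INTER_CUBIC))
cv2.imwrite("pics/s18.png",cv2.resize(read_camera("scene")[110:240,230:430,::-1],None,fx=4,fy=4,interpolation=cv2.INTER_CUBIC))
E
```

```text
t 17.4 pos [0.4556 0.1819 0.223 ] yaw 150.1 w 0.0556 F [ 0.6 -1.6 -1.8] j [-0.39  0.22 -0.06  1.98  0.01  0.94  0.6 ]
shift now-frame mm [-79.2 -11.4  73. ] final-frame [-39.   69.9  73. ] dr [-1.000e-02 -0.000e+00  6.906e+01]
t 17.45 pos [0.456  0.1807 0.223 ] yaw 150.0 w 0.0555 F [-0.1 -0.5 -2.2] j [-0.38  0.22 -0.05  1.98  0.02  0.94  0.6 ]
shift now-frame mm [-18.3  -9.8  66. ] final-frame [-18.3  -9.8  66. ] dr [-0.03  0.01 -0.04]
```

View pics/t18.png

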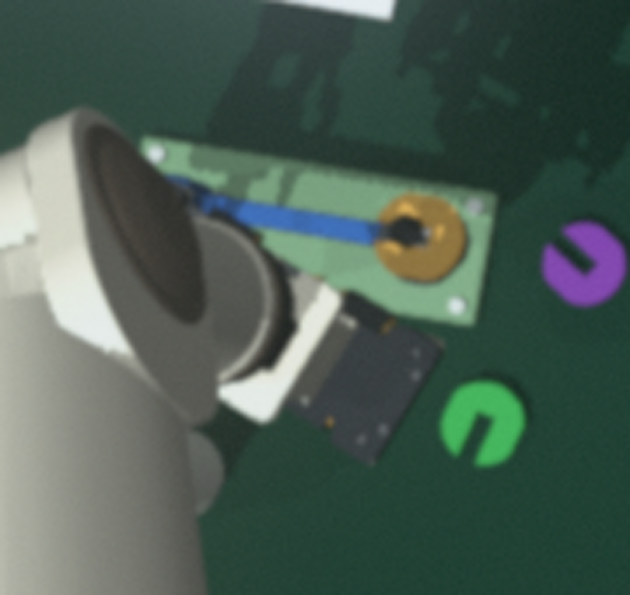

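View pics/s18.png

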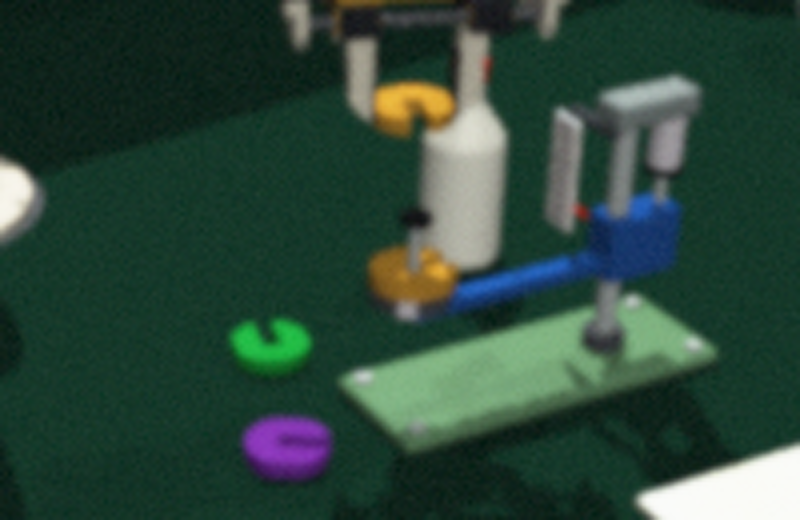

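View pics/w18.png

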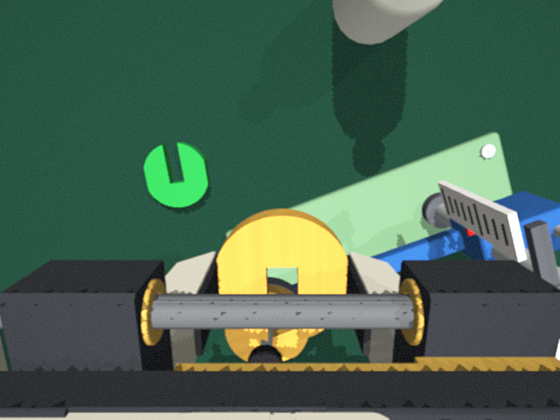

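Call:
{"name": "drive_tool", "arguments": {
  "steps": [
    {"linear": [-12, -5, 0], "dr": [0, 0, 0], "claw": 255},
    {"linear": [-12, -5, 0], "dr": [0, 0, 0], "claw": 255},
    {"linear": [0, 0, 10], "dr": [0, 0, 0], "claw": 255},
    {"linear": [0, 0, 15], "dr": [0, 0, 0], "claw": 255},
    {"linear": [0, 0, 15], "dr": [0, 0, 0], "claw": 255},
    {"linear": [0, 0, 14], "dr": [0, 0, 0], "claw": 255},
    {"linear": [0, 0, 0], "dr": [0, 0, 0], "claw": 255},
    {"linear": [0, 0, 0], "dr": [0, 0, 0], "claw": 255}
  ]
}}

```text
clock: 18.22
ee_pos: [0.4709, 0.1597, 0.1679]
eef_rot: [-0.814, -3.032, 0.002]
wrist_force: [0.4, 0.2, -2.1]
width: 0.0555
```

```bash
python3 look.py w19;  python3 - <<'E'
from h import *
go([0.519,0.133,.157],150)
a=read_camera("top")[:,:,::-1]
cv2.imwrite("pics/t19.png",cv2.resize(a[140:310,90:270],None,fx=3.5,fy=3.5,interpolation=cv2.INTER_CUBIC))
cv2.imwrite("pics/s19.png",cv2.resize(read_camera("scene")[110:240,230:430,::-1],None,fx=4,fy=4,interpolation=cv2.INTER_CUBIC))
E
```

```text
t 18.22 pos [0.4709 0.1597 0.1679] yaw 150.0 w 0.0555 F [ 0.4  0.2 -2.1] j [-0.35  0.31 -0.04  2.01  0.02  0.82  0.65]
shift now-frame mm [-54.8   0.3  17.8] final-frame [-19.4  51.3  17.9] dr [-1.700e-01 -2.000e-02  6.895e+01]
t 18.27 pos [0.4717 0.16   0.1688] yaw 150.0 w 0.0553 F [ 0.9  0.9 -2.3] j [-0.35  0.31 -0.04  2.01  0.02  0.82  0.65]
shift now-frame mm [-54.5   0.3  11.8] final-frame [-54.5   0.2  11.8] dr [-0.03 -0.03 -0.03]
```

View pics/w19.png

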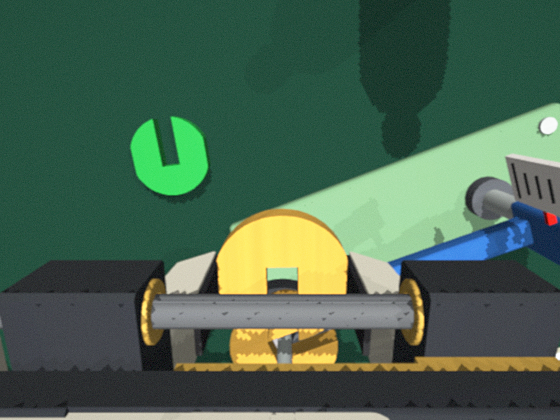

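View pics/s19.png

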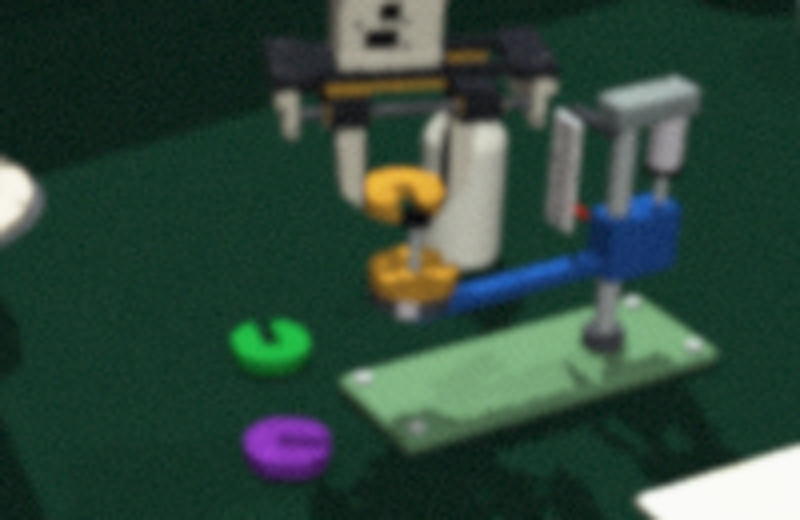

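Call:
{"name": "drive_tool", "arguments": {
  "steps": [
    {"linear": [0, 0.7, 6], "dr": [0, 0, 0], "claw": 255},
    {"linear": [0, 0, 6], "dr": [0, 0, 0], "claw": 255},
    {"linear": [-6, 0, 0], "dr": [0, 0, 0], "claw": 255},
    {"linear": [-6, 0, 0], "dr": [0, 0, 0], "claw": 255},
    {"linear": [-6, 0, 0], "dr": [0, 0, 0], "claw": 255},
    {"linear": [0, 0, 0], "dr": [0, 0, 0], "claw": 255},
    {"linear": [0, 0, 0], "dr": [0, 0, 0], "claw": 255}
  ]
}}

```text
clock: 18.95
ee_pos: [0.4885, 0.1514, 0.1571]
eef_rot: [0.814, 3.034, 0.0]
wrist_force: [-0.4, -0.3, -2.3]
width: 0.0553
```

```bash
python3 look.py w20;  python3 - <<'E'
from h import *
go([0.519,0.133,.157],150)
cv2.imwrite("pics/s20.png",cv2.resize(read_camera("scene")[110:240,230:430,::-1],None,fx=4,fy=4,interpolation=cv2.INTER_CUBIC))
E
```

```text
t 18.95 pos [0.4885 0.1514 0.1571] yaw 149.9 w 0.0553 F [-0.4 -0.3 -2.3] j [-0.33  0.35 -0.03  1.99  0.01  0.8   0.68]
shift now-frame mm [-35.5  -1.3   7.1] final-frame [-14.   32.6   7.1] dr [2.000e-02 1.000e-02 6.895e+01]
t 19.0 pos [0.488  0.1517 0.157 ] yaw 150.0 w 0.0554 F [ 0.8  0.7 -2.7] j [-0.33  0.35 -0.03  1.99  0.01  0.8   0.68]
shift now-frame mm [-36.2  -0.7  -0. ] final-frame [-36.2  -0.7   0. ] dr [ 0.   -0.   -0.02]
```

View pics/w20.png

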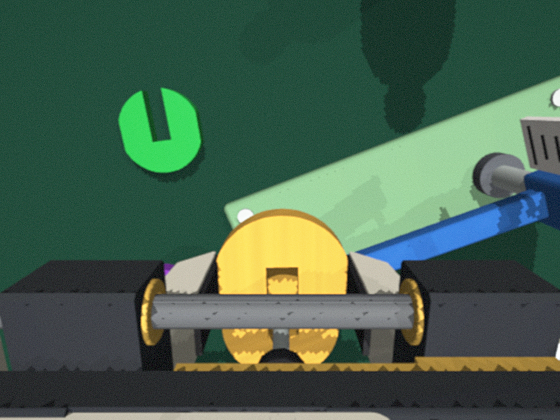

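View pics/s20.png

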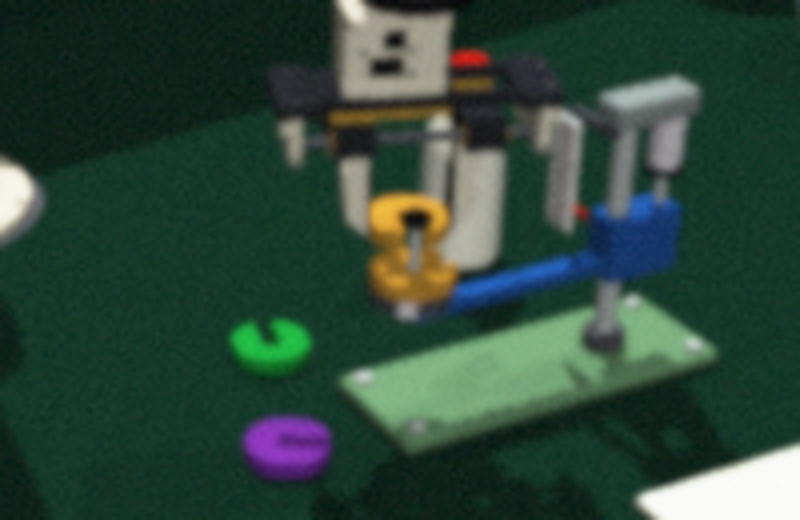

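Call:
{"name": "drive_tool", "arguments": {
  "steps": [
    {"linear": [-6, 0, 0], "dr": [0, 0, 0], "claw": 255},
    {"linear": [-7, 0, 0], "dr": [0, 0, 0], "claw": 255},
    {"linear": [-7, 0, 0], "dr": [0, 0, 0], "claw": 255},
    {"linear": [0, 0, 0], "dr": [0, 0, 0], "claw": 255}
  ]
}}

```text
clock: 19.38
ee_pos: [0.5071, 0.1406, 0.1572]
eef_rot: [0.815, 3.032, 0.0]
wrist_force: [0.1, -1.6, -1.4]
width: 0.0556
```

Call:
{"name": "drive_tool", "arguments": {
  "steps": [
    {"linear": [-6, 0, 0], "dr": [0, 0, 0], "claw": 255},
    {"linear": [-6, 0, 0], "dr": [0, 0, 0], "claw": 255},
    {"linear": [-4, 0, 0], "dr": [0, 0, 0], "claw": 255},
    {"linear": [0, 0, 0], "dr": [0, 0, 0], "claw": 255},
    {"linear": [0, 0, 0], "dr": [0, 0, 0], "claw": 255}
  ]
}}

```text
clock: 19.8
ee_pos: [0.5191, 0.1337, 0.1569]
eef_rot: [-0.813, -3.034, 0.0]
wrist_force: [-0.6, -0.1, -1.7]
width: 0.0558
```

```bash
python3 look.py w21;  python3 - <<'E'
from h import *
go([0.519,0.133,.157],150)
cv2.imwrite("pics/s21.png",cv2.resize(read_camera("scene")[110:240,230:430,::-1],None,fx=4,fy=4,interpolation=cv2.INTER_CUBIC))
E
```

```text
t 19.8 pos [0.5191 0.1337 0.1569] yaw 150.0 w 0.0558 F [-0.6 -0.1 -1.7] j [-0.29  0.39 -0.02  1.93  0.01  0.83  0.74]
shift now-frame mm [-0.1 -1.3  6.9] final-frame [-1.3 -0.4  6.9] dr [-1.000e-02 -0.000e+00  6.899e+01]
t 19.85 pos [0.5188 0.1339 0.1569] yaw 150.0 w 0.0552 F [-0.7  1.5 -1.8] j [-0.29  0.38 -0.02  1.93  0.01  0.83  0.74]
shift now-frame mm [-0.6 -0.7 -0.1] final-frame [-0.6 -0.7 -0.1] dr [-0.01 -0.02  0.02]
```

View pics/w21.png

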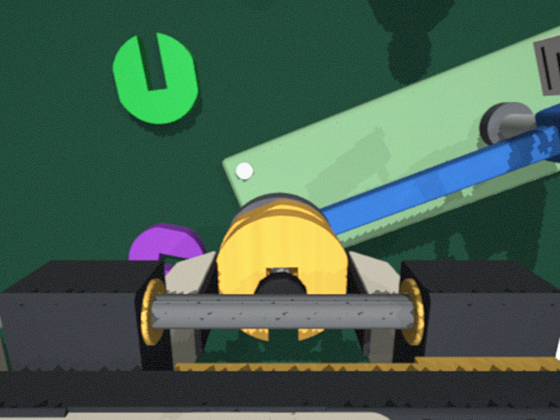

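View pics/s21.png

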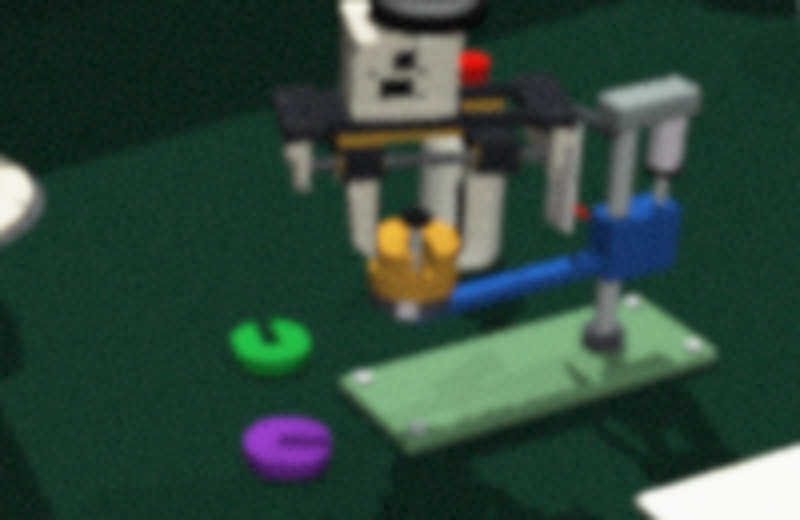

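Call:
{"name": "drive_tool", "arguments": {
  "steps": [
    {"linear": [0, -0.3, 5], "dr": [0, 0, 0], "claw": 255},
    {"linear": [0, 0, 4], "dr": [0, 0, 0], "claw": 255},
    {"linear": [0, 0, 3], "dr": [0, 0, 0], "claw": 255},
    {"linear": [0, 0, 1], "dr": [0, 0, 0], "claw": 255},
    {"linear": [0, 0, 0], "dr": [0, 0, 0], "claw": 255},
    {"linear": [0, 0, 0], "dr": [0, 0, 0], "claw": 255}
  ]
}}

```text
clock: 20.4
ee_pos: [0.5185, 0.1338, 0.1439]
eef_rot: [-0.812, -3.034, 0.0]
wrist_force: [-0.9, 0.4, 0.4]
width: 0.0561
```

```bash
python3 look.py w22
```

```text
t 20.4 pos [0.5185 0.1338 0.1439] yaw 150.0 w 0.0561 F [-0.9  0.4  0.4] j [-0.29  0.4  -0.02  1.94  0.01  0.8   0.74]
shift now-frame mm [-0.6 -1.1 -6.1] final-frame [-1.3  0.2 -6.1] dr [-4.000e-02 -2.000e-02  6.903e+01]
```

View pics/w22.png

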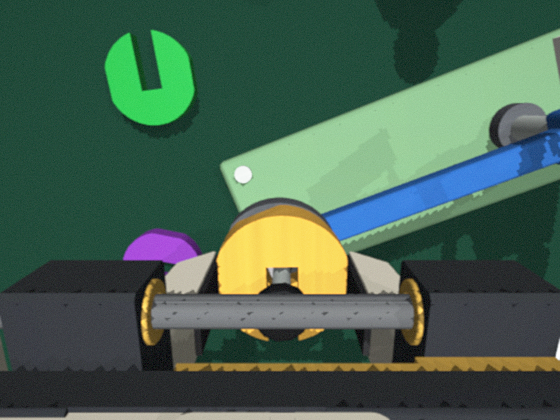

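Call:
{"name": "drive_tool", "arguments": {
  "steps": [
    {"linear": [0, 0, 0], "dr": [0, 0, 0], "claw": 30},
    {"linear": [0, 0, 0], "dr": [0, 0, 0], "claw": 30},
    {"linear": [0, 0, 0], "dr": [0, 0, 0], "claw": 30},
    {"linear": [0, 0, 0], "dr": [0, 0, 0], "claw": 30},
    {"linear": [0, 0, 0], "dr": [0, 0, 0], "claw": 30},
    {"linear": [0, 0, 0], "dr": [0, 0, 0], "claw": 30}
  ]
}}

```text
clock: 20.95
ee_pos: [0.5189, 0.1337, 0.144]
eef_rot: [0.812, 3.035, 0.0]
wrist_force: [0.4, -1.1, 0.3]
width: 0.0807
```

Call:
{"name": "drive_tool", "arguments": {
  "steps": [
    {"linear": [0, 0, -8], "dr": [0, 0, 0], "claw": 30},
    {"linear": [0, 0, -20], "dr": [0, 0, 0], "claw": 30},
    {"linear": [0, 0, -25], "dr": [0, 0, 0], "claw": 30},
    {"linear": [0, 0, -25], "dr": [0, 0, 0], "claw": 30},
    {"linear": [0, 0, -25], "dr": [0, 0, 0], "claw": 30},
    {"linear": [0, 0, -10], "dr": [0, 0, 0], "claw": 30},
    {"linear": [0, 0, 0], "dr": [0, 0, 0], "claw": 30},
    {"linear": [0, 0, 0], "dr": [0, 0, 0], "claw": 30}
  ]
}}

```text
clock: 21.62
ee_pos: [0.5189, 0.1337, 0.2572]
eef_rot: [0.812, 3.034, 0.001]
wrist_force: [-0.2, -0.3, 0.3]
width: 0.0812
```

```bash
python3 look.py w23;python3 - <<'E'
import cv2
from h import *
a=cv2.imread("pics/w23.png");cv2.imwrite("pics/w23z.png",cv2.resize(a[130:270,200:380],None,fx=4,fy=4,interpolation=cv2.INTER_CUBIC))
s=read_camera("scene")[:,:,::-1]
cv2.imwrite("pics/s23full.png",s)
cv2.imwrite("pics/s23.png",cv2.resize(s[140:220,300:420],None,fx=6,fy=6,interpolation=cv2.INTER_CUBIC))
E
```

```text
t 21.62 pos [0.5189 0.1337 0.2572] yaw 150.0 w 0.0812 F [-0.2 -0.3  0.3] j [-0.29  0.26 -0.02  1.84  0.01  1.04  0.74]
shift now-frame mm [ -0.2  -1.3 107.2] final-frame [ -1.2  -0.2 107.2] dr [6.000e-02 1.000e-02 6.903e+01]
```

View pics/w23z.png

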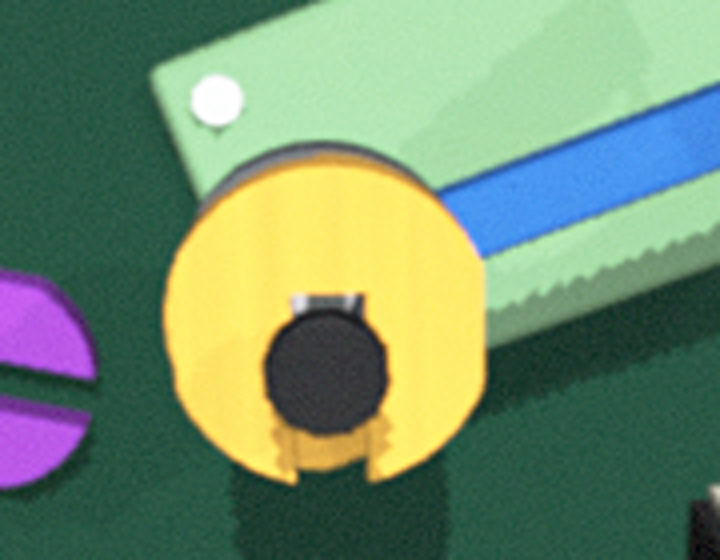

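View pics/s23.png

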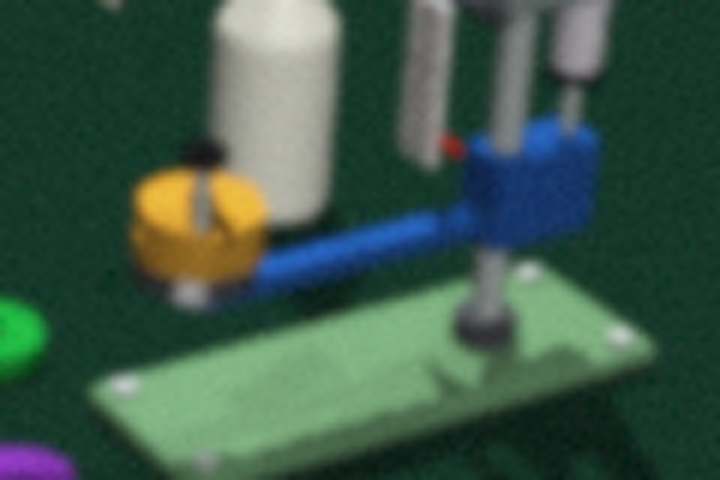

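View pics/s23full.png

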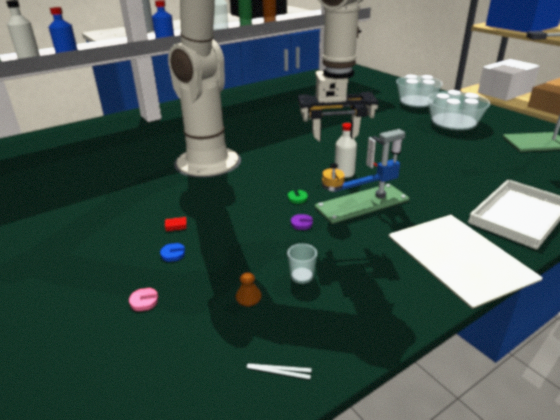

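Run:
```python
from h import *
print(finish_job())
```

```text
the job is handed in; nothing more can be done
None
```

I loaded both brass discs onto the hanger on top of the steel disc, and they appear to lie flat round the pin in the final pictures. I handed the job in at about 22 s of the 72 s.

- **Slots (world yaw):** the steel disc's mouth measured about -45°. I set the first brass disc at about +81°, about 126° from the steel one. I set the second at about -30°, about 111° from the first. Both steps clear the quarter turn asked for.
- **Last checks:**
  - The last wrist and scene pictures showed a level stack with the pin in the slots and the hanger lower than at the start.
  - Before I let go of the second disc, the wrist force had dropped to about zero, so the hanger was carrying it.
  - The arm ended about 110 mm above the stack, touching nothing.
  - In the last scene picture the beaker, flask, bottle and red box looked where they started; I judged that by eye.
- **Not rechecked:** after the second disc went on, I did not measure the two lower slot directions again. I took the steel disc's from before loading and the first brass disc's from the picture just after it was released. No force readings or pictures suggested they had turned.
- **Disagreement:** the top and wrist cameras put the pin 2–4 mm apart. I lined up on the close wrist views, and both discs went in without noticeable contact force.

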